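# Recharge the carbon air cleaner of the IVF bench

## Task

Recharge the carbon air cleaner: lift each canister to feel whether it is packed or just an empty shell, stand the empties upright in the yellow return tray, and put every packed one in a well of the deck (any well), turning it under light pressure until its lugs drop into the keyways and it sits fully home. Slide the prefilter panel from its stand into the slot of the intake box until it is fully home. With everything in place, press the green start button right down. Do not force anything, and leave the other things on the bench alone.

Things in the scene. Friction and masses are not known exactly. Their poses are not given: they have to be found in the camera images.
- can1_mid (a point): Carbon canister 84 mm across, 80 mm tall, standing upright. The point is on its axis, 40 mm above the underside; z up, x along the grip bar. From below: pilot foot 62 mm across, bevelled, 8 mm high; two opposite lugs 80 mm tip to tip, 12 mm wide, 10 mm high; drum 84 mm across from its shoulder (18 mm up) to 52 mm; grip bar on the cap, 46 x 16 mm, 28 mm high. May be absent.
- can2_mid (a point): Carbon canister, same in looks, size and axes as can1_mid. A packed canister weighs 365 to 490 g, an empty one 120 to 165 g; nothing but the weight tells them apart. May be absent.
- can3_mid (a point): Carbon canister, same in looks, size and axes as can1_mid. The cap is screwed on, so the line of the two lugs (hidden under the shoulder) lies up to 40 degrees to either side of the grip bar, differently on each canister. May be absent.
- can4_mid (a point): Carbon canister, same in looks, size and axes as can1_mid. Rules that speak of packed_a to packed_c and empty_a, empty_b mean the packed and the empty canisters (measured at the underside); which number is which is not told. May be absent.
- can5_mid (a point): Carbon canister, same in looks, size and axes as can1_mid. May be absent.
- seat1 (a point): Well in the air cleaner's deck: round bore 65 mm across, 28 mm deep, with two opposite keyways 15 mm wide that reach 42 mm from the centre along this point's x axis (green marks). The point is the centre of the mouth, level with the deck, 50 mm above the bench. Half a turn of the canister makes no difference.
- seat2 (a point): Second well, the middle one; same as seat1. A canister whose pilot foot is in the bore but whose lugs are out of line rides on the rim with its shoulder 10 mm above the deck; fully home its shoulder lies on the deck, its mid-point 22 mm above this point.
- seat3 (a point): Third well, at the +y end; same as seat1.
- panel_tab (a point): The prefilter panel, upright in its white stand: a flat grey frame 170 mm wide (its y), 12 mm thick (its x) and 110 mm high, its lowest 10 mm bevelled to 160 by 7 mm; on top an orange pull tab 50 wide, 10 thick, 34 mm high. 220 g. The point is the middle of the tab, 127 mm above the panel's underside.
- panel_foot (a point): The middle of the panel's underside (same axes as panel_tab). At first it stands 8 mm above the bench in its stand, whose channel is 42 mm high.
- slot (a point): The panel slot in the top of the air cleaner's white intake box, between two blue marks: 174 mm long (its y), 15 mm wide (its x), 110 mm deep. The point is the centre of its mouth, 116 mm above the bench; either side of the panel may face the front. Fully home, the frame's top edge is flush with the box top and only the tab stands out.
- start (a joint): Green start button (34 mm across) on top of the intake box beside the slot, its top about 23 mm above the box: 0 = up, 0.006 = fully down (5 N); it springs back.
- start_top (a point): The middle of the start button's top face, when up.
- unit: The carbon air cleaner, fixed, 185 mm (x) by 315 mm (y): a low deck 50 mm high with the three wells in a row along its y (seat1 at the -y end, 100 mm apart) on its front side, and behind them the intake box, 65 mm deep and 116 mm high. Origin: the middle of its footprint, on the bench.
- tray: Yellow return tray for empty canisters, fixed: outside 150 mm (x) by 225 mm (y), walls 5 mm thick and 32 mm high, floor 5 mm thick. Origin: the middle of its underside; x and y along its sides.
- tipbox: Bystander: box of pipette tips, blue with yellow lid, 85 x 125 x 60 mm.
- dishes: Bystander: stack of culture dishes, 63 mm across, 56 mm tall.
- medium: Bystander: amber bottle, 54 mm across, 105 mm tall.
- rack: Bystander: white tube rack, 80 x 150 x 65 mm.
- pipette: Bystander: a pipette lying on the bench, 225 mm long.
- driver: Bystander: a screwdriver lying on the bench.
Not all that is in view belongs to the job. What is shaped like the part that bears can1_mid but turquoise is not meant.

How it is judged:
By the outcome, as a careful person would: the job done as asked, in the order asked, and still so for the second after the job is handed in, with the robot touching nothing.
Of packed_a, packed_b, packed_c only 2 to 3 are there at a start; the rules pass over those that are not, and their reading is None.
Of empty_a, empty_b only 1 to 2 are there at a start; the rules pass over those that are not, and their reading is None.
At some moment in a run one of packed_a, empty_a, packed_b, empty_b, packed_c may be knocked a few centimetres aside while the robot is not near it.
It also fails if it takes over 210 s, if anything falls off the work surface, if the arm or the gripper's body presses on something with over 40 N, if the wrist force passes 120 N, or if a joint passes its speed limit or range.

## Robot

A 6-joint arm with a two-finger parallel gripper is mounted at the origin on the work surface. World frame = base frame: x ahead of the robot, y to its left, z up, the work surface at z = 0. Lengths are in m, angles in rad, forces in N, time in s.
With the tool pointing down it reaches from about 0.425 to 0.95 m from the base axis. Payload 3.5 kg.
Tool frame: the origin (TCP) lies midway between the tips of the shut fingers; the grasp point (between the pads) lies 19 mm behind it (ctrl.pinch_z is the distance from the TCP to the grasp point, in m); z points along the fingers, y is the line along which they close (so a half turn about z gives the same grasp; the last joint's range is limited). The gripper opens to 85 mm and grips with 20 to 120 N. Pads are 22 mm wide; open, the fingers measure 114 mm over their backs; the gripper's body (76 mm by 85 mm) begins 54 mm behind the grasp point. The pads swing forward as they close: fully open they stand 13 mm farther back than shut.
Start: joints at [-1.408, 0.286, 1.577, -0, 1.279, -0.15], TCP at [0.208, -0.642, 0.194] pointing down, gripper open.
Joint ranges: [-2.77, 2.77], [-0.9, 2.22], [0.21, 2.48], [-1.53, 4.67], [0.24, 2.81], [-2.84, 2.84]. Speed limits (rad/s): [2.79, 2.79, 3.14, 3.14, 3.14, 3.14].

## Interface

Orientations are given as a unit quaternion [x, y, z, w].
In Python, from plant import get_state, viewer, sign_off, ctrl gives the robot as it stands. The module is installed in compiled form; this text tells all that it offers.
- The arm moves only by the shell command python3 -m handwheel 'ROWS' [FORCE]. ROWS is JSON, a list that holds one entry, the list of rows, each a list of 5 numbers: the finger opening in m, from 0 to 0.0854, then the shift along the tool's x, y, z in m, then the turn about the tool's z in degrees. In form: [[[claw, x, y, z, spin], ...]]. A call has 1 to 12 rows; each row shifts and turns the commanded pose from where the row before left it, along the tool's axes as they then stand; what a row does not reach is not made up. A row lasts 1/12 s, in which the tool goes at most 41.7 mm and 7.16 degrees, less where a joint would pass 70% of its speed; a pose out of reach is approached as far as the arm can. A call is refused whole if a number of a shift passes 0.0417 or a number of a turn 7.16, either way. A call with a gripper value outside its range is refused whole. The fingers move at their own pace and stop on an object; FORCE is the grip in N (left out, the last holds). Time passes only in rows, so rows that do not move let the fingers close. It gives the time, the measured TCP pose, the force, the opening and the grip force at its end, in the units of the state.
- get_state(): the state, without advancing time (a new reading comes with each control period).
- viewer.read_camera(name): name is "scene" or "top"; returns the picture (480x640x3 uint8, blue, green, red); there is no depth.
- viewer.camera_params(name): a dict with "fov_y" (degrees; the focal length in pixels is half the picture's height over the tangent of half this angle, whatever the lens; pixels are square), "cx", "cy" (the principal point, pixels), "k1" (the pictures are not rectified: a ray, as slopes to the right and down, at radius r is drawn at 1 + k1 r^2 times it, then the intrinsics apply), "xyz" and "attitude" of the camera in the world. Camera axes: x right, y up, looking along -z (the intrinsics and any distortion apply to the point x, -y, -z); pixel columns grow to the right and rows downward; lengths in m; the calibration is good to about 2 mm. A picture is of the moment at which its call begins. camera_params takes no time and is no camera call.
- sign_off(): hands the job in; it is judged then, once.
Trained networks look in the newest picture that a camera, given by its name, has taken for a name from the list of things; names that differ only in an ending like _2 or _b are one class to them, and where a whole thing is asked for, a point or a joint stands for the part that bears it (a point fixed in the world has none). Each returns a list of dicts, best first, with "confidence" (0 to 1); they miss things now and then, are a little off and sometimes report something else, mostly with a low value. They report only what shows in the picture. A call takes as long as a camera call. They do not tell look-alikes from the thing itself.
- viewer.look_for(camera, name): "extent" ([left, top, width, height] as shares, 0 to 1, of the picture: columns of its width, rows of its height, round what is visible of it).
- viewer.outline_of(camera, name): "mask" (480x640 bool, what is visible of it) and "extent" ([left, top, width, height] as shares, 0 to 1, of the picture: columns of its width, rows of its height, round what is visible of it).
- viewer.pinpoint(camera, name): "xy" ([column, row] as shares, 0 to 1, of the picture: columns of its width, rows of its height: a listed point, or the origin of a listed thing).
The state is a dict: "time": time; "qpos": joint angles; "dq": joint speeds; "joint_efforts": joint torques, N m; "eef_pos": TCP position; "tcp_rot": TCP orientation; "contact_force": force on the tool from outside, world axes, zero at the start; "wrist_torque": the same for the moment, N m; "opening": opening from 0.0 (shut) to 1.0 (fully open); "finger_force": force on a finger pad.
Only numpy, scipy, OpenCV 4.12 (cv2) and the standard library are available. Lean on these libraries where they do the work, as an engineer would, in place of code of your own. Each camera call takes 0.05 s, during which the arm holds its last target. There are 200 camera calls.

## Working session

There is one attempt and no reset: what is moved stays moved. The work goes in short steps, Python scripts to look and compute and a shell command to move; the robot and the scene stay as the last step left them, time stands still between calls to the robot, and variables do not carry over. Pictures are saved under pics/ and viewed, at most 14 in all, crops included, and the job is handed in when it is done.

```bash
mkdir -p pics; ls; cat > h.py <<'E'
import numpy as np,cv2
from plant import get_state,viewer,ctrl
from scipy.spatial.transform import Rotation as R
def cam(n):
    p=viewer.camera_params(n);f=240/np.tan(np.radians(p["fov_y"])/2)
    return p,f,R.from_quat(p["attitude"]).as_matrix(),np.array(p["xyz"])
def ray(n,u,v):
    p,f,M,c=cam(n);x=np.array([(u-p["cx"])/f,(v-p["cy"])/f]);s=x.copy()
    for _ in range(20): s=x/(1+p["k1"]*(s@s))
    d=M@np.array([s[0],-s[1],-1]);return c,d
def at(n,u,v,z):
    c,d=ray(n,u,v);return c+d*(z-c[2])/d[2]
def proj(n,P):
    p,f,M,c=cam(n);q=M.T@(np.array(P)-c);s=np.array([q[0],-q[1]])/-q[2];s=s*(1+p["k1"]*(s@s))
    return s*f+[p["cx"],p["cy"]]
E
python3 - <<'E'
from h import *
for n in("scene","top"):
    cv2.imwrite(f"pics/{n}0.png",viewer.read_camera(n)); print(viewer.camera_params(n))
Z=dict(can1_mid=.04,seat1=.05,seat2=.05,seat3=.05,panel_tab=.135,slot=.116,start_top=.139,unit=0,tray=0)
for k,z in Z.items():
    for n in("top","scene"):
        for r in viewer.pinpoint(n,k):
            u,v=r["xy"][0]*640,r["xy"][1]*480
            print(k,n,round(r["confidence"],2),int(u),int(v),at(n,u,v,z).round(3))
s=get_state();print(s["eef_pos"],s["tcp_rot"],s["contact_force"],ctrl.pinch_z)
E
```

```text
pics
{'fov_y': 48.557938537780515, 'cx': 316.0583527567063, 'cy': 236.4197312675281, 'k1': -0.14434090093017454, 'xyz': array([ 1.21489504, -0.56611895,  0.78849488]), 'attitude': array([0.40442476, 0.19773185, 0.39865524, 0.79900984])}
{'fov_y': 44.206195683049145, 'cx': 318.3016445195082, 'cy': 246.7316800695869, 'k1': -0.1363629811986554, 'xyz': array([ 0.40191872, -0.01717616,  1.34279671]), 'attitude': array([ 0.02203766, -0.02511848, -0.69909442,  0.71424813])}
can1_mid top 0.9 228 230 [0.522 0.179 0.04 ]
can1_mid top 0.86 132 281 [0.403 0.391 0.04 ]
can1_mid top 0.84 174 366 [0.217 0.289 0.04 ]
can1_mid top 0.37 311 277 [ 0.42  -0.008  0.04 ]
can1_mid scene 0.75 343 174 [0.225 0.289 0.04 ]
can1_mid scene 0.67 387 237 [0.516 0.182 0.04 ]
can1_mid scene 0.63 416 193 [0.416 0.382 0.04 ]
seat1 top 0.95 441 236 [ 0.516 -0.295  0.05 ]
seat1 top 0.94 391 238 [ 0.511 -0.183  0.05 ]
seat1 top 0.7 350 235 [ 0.514 -0.092  0.05 ]
seat1 scene 0.92 250 298 [ 0.512 -0.193  0.05 ]
seat1 scene 0.88 291 281 [ 0.517 -0.097  0.05 ]
seat1 scene 0.76 206 318 [ 0.509 -0.292  0.05 ]
seat1 scene 0.28 
[... 779 characters left out ...]
el_tab scene 0.47 459 234 [0.689 0.215 0.135]
panel_tab scene 0.36 246 299 [ 0.59  -0.242  0.135]
slot top 0.76 426 187 [ 0.614 -0.246  0.116]
slot scene 0.63 248 313 [ 0.606 -0.25   0.116]
slot scene 0.36 375 206 [0.481 0.168 0.116]
start_top top 0.72 348 185 [ 0.611 -0.082  0.139]
start_top scene 0.71 321 268 [ 0.606 -0.086  0.139]
unit top 0.6 396 225 [ 0.543 -0.201  0.   ]
unit scene 0.69 262 327 [ 0.551 -0.194  0.   ]
tray top 0.89 135 209 [0.568 0.402 0.   ]
tray top 0.36 190 285 [0.397 0.268 0.   ]
tray scene 0.94 460 229 [0.567 0.396 0.   ]
[ 0.2077295  -0.64223142  0.19414525] [ 9.87795425e-01  1.55756853e-01 -5.24318718e-07  1.81565097e-05] [0.25645272 0.23138117 0.61691892] 0.0187
```

View pics/top0.png

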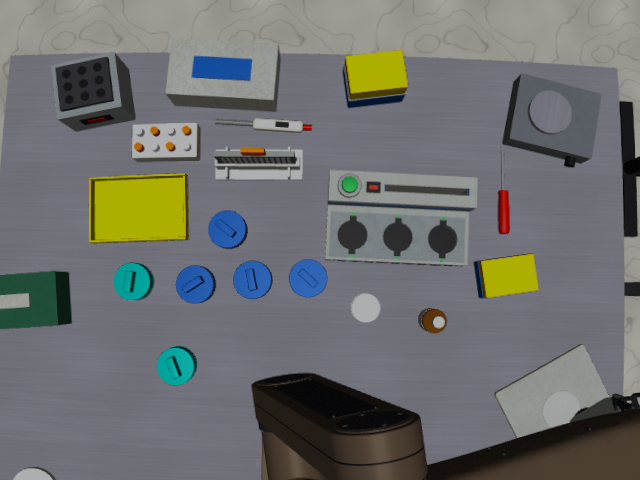

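View pics/scene0.png

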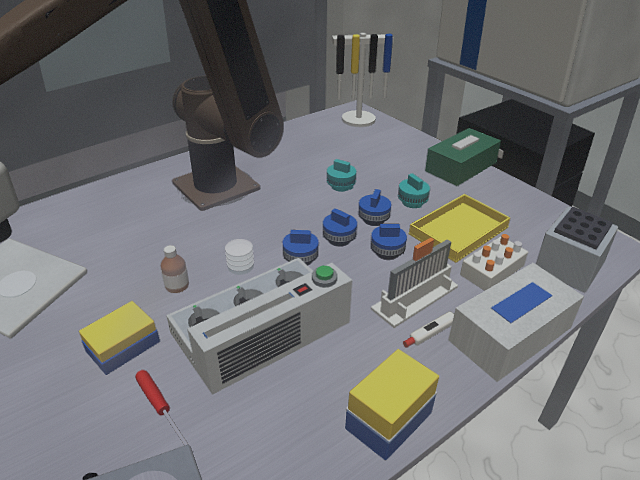

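```bash
cat >> h.py <<'E'
def ortho(n,img,x0,x1,y0,y1,z,s=2000):
    # rows: x decreasing downward, cols: y decreasing to the right
    H,W=int((x1-x0)*s),int((y1-y0)*s)
    X=x1-np.arange(H)/s;Y=y1-np.arange(W)/s
    p,f,M,c=cam(n);G=np.stack(np.broadcast_arrays(X[:,None],Y[None],z),-1)-c
    q=G@M;a=q[...,0]/-q[...,2];b=-q[...,1]/-q[...,2];k=1+p["k1"]*(a*a+b*b)
    return cv2.remap(img,(a*k*f+p["cx"]).astype(np.float32),(b*k*f+p["cy"]).astype(np.float32),cv2.INTER_CUBIC)
def cans(n,img):
    hsv=cv2.cvtColor(img,cv2.COLOR_BGR2HSV)
    m=cv2.inRange(hsv,(102,150,60),(125,255,255))
    k,l,st,ce=cv2.connectedComponentsWithStats(m);o=[]
    for i in range(1,k):
        if 300<st[i,4]<3000:
            c,_=max([(cc,cv2.contourArea(cc)) for cc in cv2.findContours((l==i).astype(np.uint8),0,2)[0]],key=lambda t:t[1])
            o.append((ce[i],st[i],cv2.minEnclosingCircle(c)))
    return o
E
python3 - <<'E'
from h import *
im=cv2.imread("pics/top0.png")
for ce,st,(c,r) in cans("top",im): print(ce.round(1),st[4],at("top",*c,.052).round(4),at("top",*ce,.055).round(4),round(r,1))
im2=cv2.imread("pics/scene0.png")
for ce,st,(c,r) in cans("scene",im2): print("sc",ce.round(1),st[4],at("scene",*ce,.045).round(4))
a=ortho("top",im,.38,.58,-.05,.33,.08);cv2.imwrite("pics/o1.png",a)
b=np.vstack([ortho("top",im,.45,.57,-.36,-.01,.05),ortho("top",im,.57,.66,-.36,-.01,.116),ortho("top",im,.63,.72,.0,.35,.118)]);cv2.imwrite("pics/o2.png",b[:600])
E
```

```text
[221.5  67.8] 1219 [0.8902 0.2066 0.052 ] [0.8895 0.2062 0.055 ] 30.6
[226.9 228.9] 1096 [0.5231 0.1797 0.052 ] [0.5228 0.1795 0.055 ] 18.8
[252.  279.4] 1125 [0.4139 0.1214 0.052 ] [0.4135 0.1211 0.055 ] 19.1
[307.7 277.9] 1117 [4.195e-01 1.000e-04 5.200e-02] [ 4.194e-01 -2.000e-04  5.500e-02] 18.9
[194.5 283.9] 1114 [0.4006 0.2477 0.052 ] [0.4006 0.2471 0.055 ] 19.0
sc [473.8  25.4] 639 [-0.6334  1.9419  0.045 ]
sc [374.9 202.6] 395 [0.3904 0.2552 0.045 ]
sc [339.2 222.7] 400 [0.4057 0.1238 0.045 ]
sc [388.6 235.9] 424 [0.5173 0.1837 0.045 ]
sc [300.1 244.8] 362 [ 0.4205 -0.0042  0.045 ]
sc [522.3 301.8] 678 [0.8523 0.2497 0.045 ]
```

View pics/o1.png

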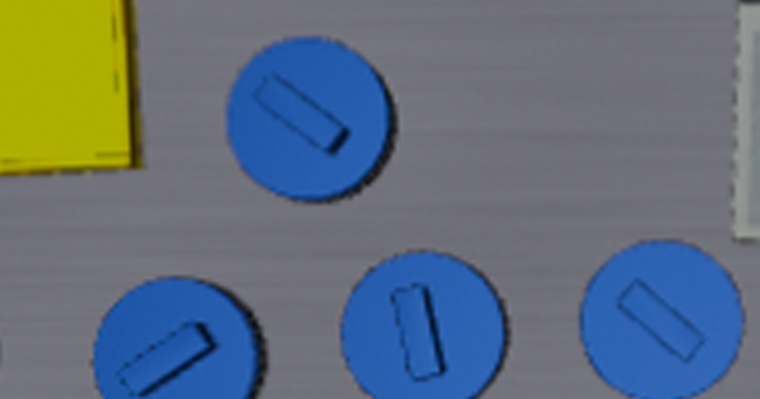

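View pics/o2.png

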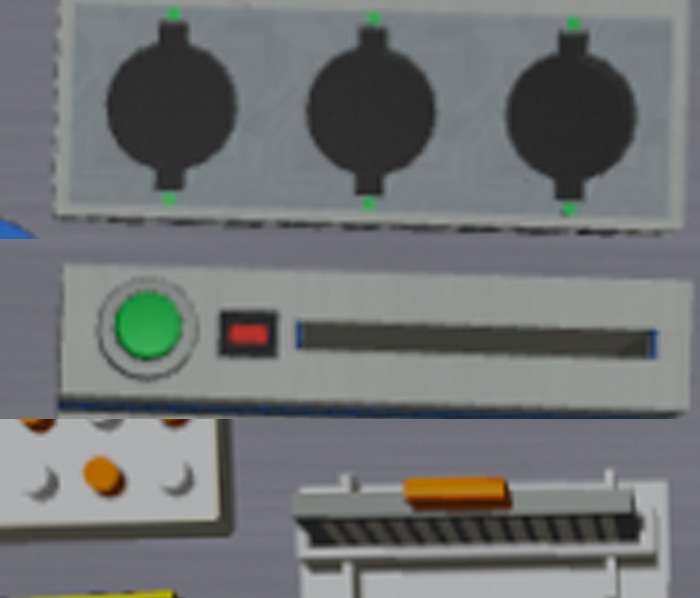

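```bash
cat >> h.py <<'E'
def wrap(a): return (a+90)%180-90
def go(x,y,z,th=None,note=""):
    s=get_state();M=R.from_quat(s["tcp_rot"]).as_matrix();p=np.array(s["eef_pos"])
    t=np.degrees(np.arctan2(M[1,0],M[0,0]));d=M.T@(np.array([x,y,z])-p)
    print(note,"p",p.round(4),"th",round(t,1),"tool shift mm",(d*1000).round(1),"spin",None if th is None else round(-wrap(th-t),1),"F",np.round(s["contact_force"],2),"t",round(s["time"],1))
    return t
def chain(*pts):
    "tool shifts for waypoints at the present spin"
    s=get_state();M=R.from_quat(s["tcp_rot"]).as_matrix();p=np.array(s["eef_pos"])
    for q in pts:
        print(q,((M.T@(np.array(q)-p))*1000).round(1));p=np.array(q)
E
python3 - <<'E'
from h import *
go(.5,-.3,.25,49.5)
chain((.5,-.3,.25),(.424,.004,.25))
print([at("top",*map(float,uv),.152).round(4) for uv in ((239,151),(266,151))])
im=cv2.imread("pics/top0.png")
E
```

```text
p [ 0.2077 -0.6422  0.1941] th 17.9 tool shift mm [ 383.4 -235.7  -55.9] spin -31.6 F [0.26 0.23 0.62] t 1.0
(0.5, -0.3, 0.25) [ 383.4 -235.7  -55.9]
(0.424, 0.004, 0.25) [  21.2 -312.6   -0. ]
[array([0.6749, 0.1454, 0.152 ]), array([0.6759, 0.0899, 0.152 ])]
```

```bash
python3 -m handwheel '[[[0.045,0.032,-0.0196,-0.0047,0],[0.045,0.032,-0.0196,-0.0047,0],[0.045,0.032,-0.0196,-0.0047,0],[0.045,0.032,-0.0196,-0.0047,0],[0.045,0.032,-0.0196,-0.0047,0],[0.045,0.032,-0.0196,-0.0047,0],[0.045,0.032,-0.0196,-0.0047,0],[0.045,0.032,-0.0196,-0.0047,0],[0.045,0.032,-0.0196,-0.0047,0],[0.045,0.032,-0.0196,-0.0047,0],[0.045,0.032,-0.0196,-0.0047,0],[0.045,0.032,-0.0196,-0.0047,0]]]' 40
python3 -m handwheel '[[[0.045,0.0024,-0.0347,0,0],[0.045,0.0024,-0.0347,0,0],[0.045,0.0024,-0.0347,0,0],[0.045,0.0024,-0.0347,0,0],[0.045,0.0024,-0.0347,0,0],[0.045,0.0024,-0.0347,0,0],[0.045,0.0024,-0.0347,0,0],[0.045,0.0024,-0.0347,0,0],[0.045,0.0024,-0.0347,0,0],[0.045,0,0,0,0],[0.045,0,0,0,0]]]'
python3 -m handwheel '[[[0.045,0,0,0.02,-6.32],[0.045,0,0,0.02,-6.32],[0.045,0,0,0.02,-6.32],[0.045,0,0,0.02,-6.32],[0.045,0,0,0.02,-6.32],[0.045,0,0,0,0],[0.045,0,0,0,0]]]'
python3 -c "
from h import *
go(.424,.004,.057,49.5)"
```

```text
time: 2.0
eef_pos: [0.5017, -0.2987, 0.251]
tcp_rot: [0.988, 0.156, 0.0, 0.0]
contact_force: [0.5, -1.1, -0.4]
opening: 0.525
finger_force: 0.0
time: 2.92
eef_pos: [0.4249, 0.0048, 0.2509]
tcp_rot: [0.988, 0.158, 0.001, 0.0]
contact_force: [1.5, 0.2, 0.7]
opening: 0.525
finger_force: 0.0
time: 3.5
eef_pos: [0.4247, 0.0027, 0.1498]
tcp_rot: [0.909, 0.417, -0.001, -0.001]
contact_force: [0.4, 0.6, 0.2]
opening: 0.529
finger_force: 0.0
 p [0.4247 0.0027 0.1498] th 49.3 tool shift mm [ 0.7 -1.2 92.8] spin -0.2 F [0.36 0.64 0.16] t 3.5
```

```bash
python3 -m handwheel '[[[0.045,0.0012,-0.001,0.02,0],[0.045,0.0012,-0.001,0.02,0],[0.045,0,0,0.02,0],[0.045,0,0,0.02,0],[0.045,0,0,0.013,0],[0.045,0,0,0,0],[0.045,0,0,0,0]]]'
python3 -m handwheel '[[[0.0,0,0,0,0],[0.0,0,0,0,0],[0.0,0,0,0,0],[0.0,0,0,0,0],[0.0,0,0,0,0],[0.0,0,0,0,0]]]' 50
python3 -m handwheel '[[[0.0,0,0,-0.02,0],[0.0,0,0,-0.02,0],[0.0,0,0,-0.03,0],[0.0,0,0,-0.03,0],[0.0,0,0,-0.03,0],[0.0,0,0,-0.02,0],[0.0,0,0,0,0],[0.0,0,0,0,0],[0.0,0,0,0,0],[0.0,0,0,0,0]]]' 50
python3 -c "
from h import *
im=viewer.read_camera('scene');cv2.imwrite('pics/s1.png',im[100:340,150:470].repeat(2,0).repeat(2,1))
go(.517,-.096,.23)
print(get_state()['contact_force'])"
```

```text
time: 4.08
eef_pos: [0.4262, 0.006, 0.0586]
tcp_rot: [0.909, 0.418, 0.0, 0.0]
contact_force: [0.1, -0.3, 0.2]
opening: 0.526
finger_force: 0.0
time: 4.58
eef_pos: [0.4254, 0.0066, 0.0578]
tcp_rot: [0.908, 0.419, 0.0, 0.0]
contact_force: [-0.3, -0.2, 0.4]
opening: -0.0
finger_force: 0.0
time: 5.42
eef_pos: [0.424, 0.0069, 0.2055]
tcp_rot: [0.908, 0.419, -0.001, -0.001]
contact_force: [-0.8, -0.6, -0.1]
opening: 0.002
finger_force: 0.0
 p [0.4241 0.0069 0.2055] th 49.5 tool shift mm [-18.  137.4 -25. ] spin None F [0.91 0.04 0.11] t 5.5
[0.90750758 0.04130403 0.10682378]
```

View pics/s1.png

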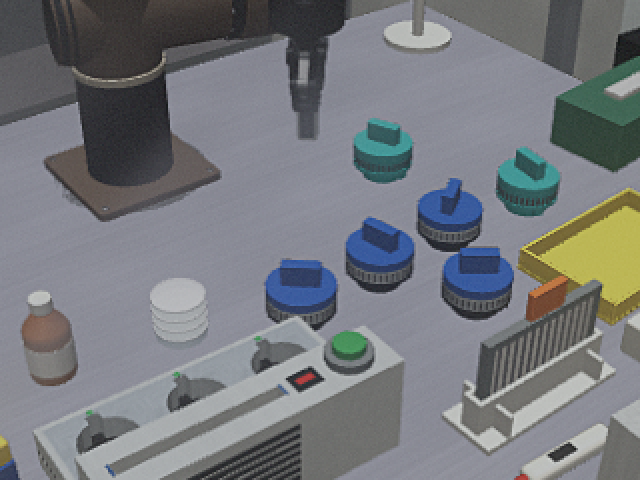

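```bash
python3 -c "
from h import *
print(proj('scene',[.424,.007,.2055]),proj('top',[.424,.007,.2055]),proj('scene',[.42,0,.08]),proj('scene',[.42,0,.066]))
im=viewer.read_camera('top')
for ce,st,(c,r) in cans('top',im): print(ce.round(1),st[4],at('top',*c,.052).round(4),round(r,1))
im=viewer.read_camera('scene')
for ce,st,(c,r) in cans('scene',im): print('sc',ce.round(1),st[4],at('scene',*ce,.045).round(4))
"
```

```text
[304.47972115 183.7747122 ] [302.98136327 274.39085538] [301.28659106 231.71074555] [301.34801776 236.67617717]
[221.4  67.8] 1220 [0.8902 0.2066 0.052 ] 30.6
[226.9 228.9] 1098 [0.5229 0.1796 0.052 ] 18.8
[244.7 277.6] 603 [0.4144 0.1247 0.052 ] 18.8
[194.5 283.9] 1114 [0.4006 0.2477 0.052 ] 19.0
sc [473.3  27.9] 713 [-0.599   1.8942  0.045 ]
sc [374.9 202.6] 392 [0.3904 0.2553 0.045 ]
sc [339.2 222.8] 400 [0.4058 0.1239 0.045 ]
sc [388.6 235.9] 421 [0.5174 0.1836 0.045 ]
sc [299.9 242.6] 429 [4.136e-01 3.000e-04 4.500e-02]
sc [522.8 301.4] 678 [0.8524 0.2513 0.045 ]
```

```bash
python3 -c "
from h import *
im=viewer.read_camera('scene')
u,v=proj('scene',[.424,.007,.2055]);cv2.circle(im,(int(u),int(v)),2,(0,0,255),-1)
cv2.imwrite('pics/s2.png',cv2.resize(im[90:260,220:390],(680,600),interpolation=2))
s=get_state();print(s)
"
```

```text
{'time': 5.6167, 'qpos': array([-2.23951748e-01, -3.07256639e-01,  2.14291330e+00,  1.66137657e-05,
        1.30826794e+00,  4.82560920e-01]), 'dq': array([-0.00139081, -0.00563561, -0.00842265, -0.00138024, -0.00123663,
        0.00082409]), 'joint_efforts': array([ 7.32225250e-03, -1.74545753e+01, -2.94976062e+01,  1.38627020e-04,
        6.39324688e-03,  6.32180968e-05]), 'eef_pos': array([0.42460099, 0.00677657, 0.20630615]), 'tcp_rot': array([ 9.08071089e-01,  4.18814444e-01, -9.19003764e-04, -7.17629338e-04]), 'contact_force': array([ 0.60021789, -0.28375406,  0.18535709]), 'wrist_torque': array([ 0.01786107, -0.01074827, -0.01242923]), 'finger_force': 0.0, 'opening': 0.0002580043517113856}
```

View pics/s2.png

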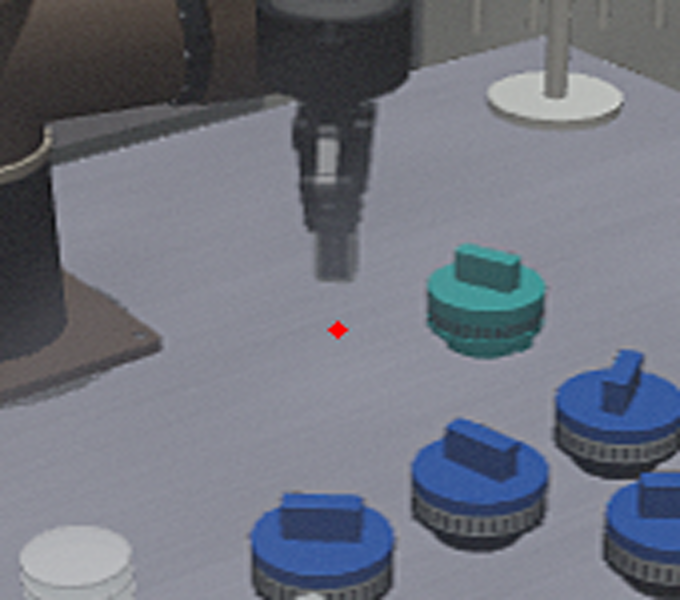

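```bash
python3 -m handwheel '[[[0.0,0.04,0.02,0.02,0],[0.0,0.04,0.02,0.02,0],[0.0,0.04,0.02,0.02,0],[0.0,0.04,0.02,0,0],[0.0,0.04,0.02,0,0],[0.0,0,0,0,0],[0.0,0,0,0,0],[0.0,0,0,0,0]]]'
python3 -c "
from h import *
p=get_state()['eef_pos'];o=[]
for n in('scene','top'):
    im=viewer.read_camera(n);u,v=proj(n,p);print(n,u,v)
    u,v=int(u),int(v);cv2.circle(im,(u,v),1,(0,0,255),-1)
    o.append(cv2.resize(im[v-50:v+50,u-50:u+50],(400,400),interpolation=2))
cv2.imwrite('pics/s3.png',np.hstack(o))
"
```

```text
time: 6.28
eef_pos: [0.6064, 0.0837, 0.1554]
tcp_rot: [0.908, 0.419, -0.001, -0.0]
contact_force: [-1.0, -0.5, 0.3]
opening: -0.001
finger_force: 0.0
scene 387.762604223024 230.50315977573544
top 267.85690798172635 184.231208717315
```

View pics/s3.png

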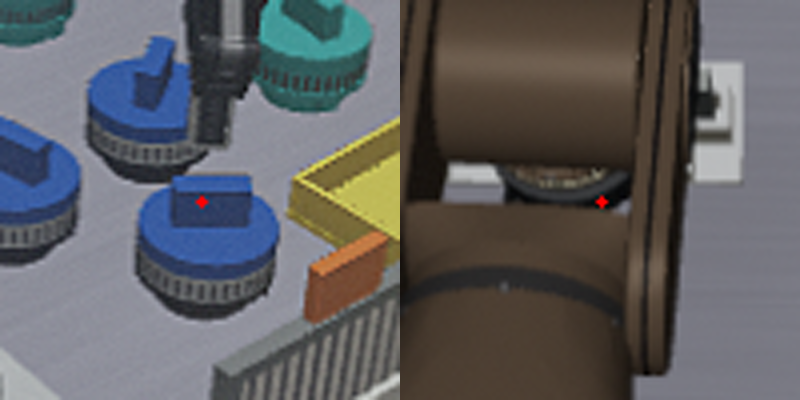

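```bash
python3 -c "
from h import *
p=np.array([.6064,.0837,.1554])
for dz in(0,.02,.03,.04): print(dz,proj('scene',p+[0,0,dz]))
c,d=ray('scene',390,217.5)
from scipy.optimize import least_squares
go(.524,.08,.06)
"
```

```text
0 [387.77723995 230.50456469]
0.02 [388.62756985 222.47139843]
0.03 [389.05788372 218.3888718 ]
0.04 [389.49164685 214.26170232]
 p [0.6061 0.0833 0.1567] th 49.5 tool shift mm [-55.8 -60.3  96.7] spin None F [0.17 0.08 0.06] t 6.4
```

```bash
python3 -m handwheel '[[[0.0,-0.028,-0.030,0,0],[0.0,-0.028,-0.030,0,0],[0,0,0,0.03,0],[0,0,0,0.03,0],[0,0,0,0.03,0],[0,0,0,0.015,0],[0,0,0,0.01,0],[0,0,0,0.01,0],[0,0,0,0.01,0],[0,0,0,0,0],[0,0,0,0,0]]]'
python3 -m handwheel '[[[0,0,0,0.004,0],[0,0,0,0.004,0],[0,0,0,0,0]]]'; python3 -m handwheel '[[[0,0,0,0.004,0],[0,0,0,0.004,0],[0,0,0,0,0]]]'
```

```text
time: 7.3
eef_pos: [0.5253, 0.0799, 0.0218]
tcp_rot: [0.908, 0.419, 0.0, 0.0]
contact_force: [0.6, 0.5, 0.5]
opening: -0.002
finger_force: 0.0
time: 7.55
eef_pos: [0.5249, 0.08, 0.0132]
tcp_rot: [0.908, 0.419, -0.0, -0.0]
contact_force: [-0.5, -0.5, -0.0]
opening: 0.0
finger_force: 0.0
time: 7.8
eef_pos: [0.5244, 0.08, 0.0046]
tcp_rot: [0.908, 0.419, -0.001, -0.0]
contact_force: [-0.4, 0.7, -0.3]
opening: -0.003
finger_force: 0.0
```

Continue gently; contact at TCP z≈0 vs ≈−0.03 decides.

```bash
for i in 1; do python3 -m handwheel '[[[0,0,0,0.004,0],[0,0,0,0.004,0],[0,0,0,0,0]]]' | sed -n 2,4p; done; python3 -m handwheel '[[[0,0,0,0.004,0],[0,0,0,0.004,0],[0,0,0,0,0]]]'| sed -n 2,4p
python3 -c "
from h import *
im=viewer.read_camera('scene');p=get_state()['eef_pos'];u,v=proj('scene',p);print(u,v)
u,v=int(u),int(v);cv2.imwrite('pics/s4.png',cv2.resize(im[v-60:v+60,u-80:u+80],(640,480),interpolation=2))"
```

```text
eef_pos: [0.5243, 0.08, -0.0035]
tcp_rot: [0.908, 0.419, -0.001, -0.0]
contact_force: [0.6, 0.6, -0.2]
eef_pos: [0.5243, 0.08, -0.0115]
tcp_rot: [0.908, 0.419, -0.001, -0.0]
contact_force: [-0.6, 0.1, -0.2]
356.08479849397776 272.6613721952471
```

View pics/s4.png

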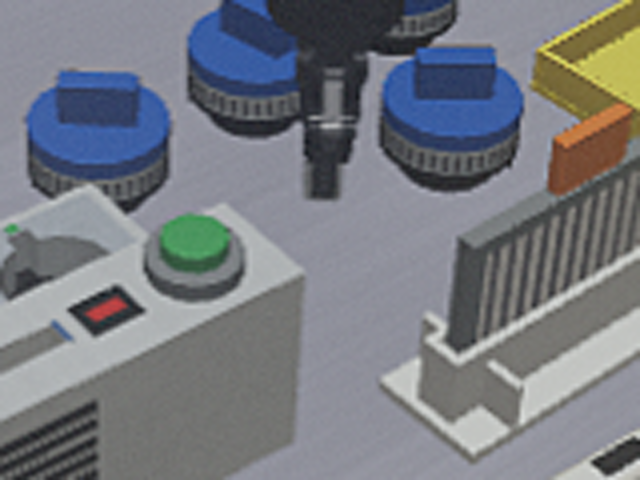

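```bash
python3 -m handwheel '[[[0,0,0,0.004,0],[0,0,0,0.004,0],[0,0,0,0,0]]]' | sed -n 2,4p; python3 -m handwheel '[[[0,0,0,0.002,0],[0,0,0,0.002,0],[0,0,0,0,0]]]' | sed -n 2,4p;  python3 -m handwheel '[[[0,0,0,0.002,0],[0,0,0,0.002,0],[0,0,0,0,0]]]' | sed -n 2,4p
```

```text
eef_pos: [0.5243, 0.08, -0.0194]
tcp_rot: [0.908, 0.419, -0.001, -0.0]
contact_force: [-0.1, -0.4, -0.2]
eef_pos: [0.5247, 0.08, -0.0229]
tcp_rot: [0.908, 0.419, -0.0, -0.0]
contact_force: [0.7, -0.1, 0.4]
eef_pos: [0.5247, 0.08, -0.0269]
tcp_rot: [0.908, 0.419, -0.0, -0.0]
contact_force: [-0.0, -0.6, 1.2]
```

```bash
python3 -m handwheel '[[[0,0,0,0.001,0],[0,0,0,0.001,0],[0,0,0,0,0]]]' | sed -n 2,4p; python3 -m handwheel '[[[0,0,0,0.001,0],[0,0,0,0.001,0],[0,0,0,0,0]]]' | sed -n 2,4p;
```

```text
eef_pos: [0.5249, 0.08, -0.0287]
tcp_rot: [0.908, 0.419, -0.0, -0.0]
contact_force: [-0.2, -0.2, 0.3]
eef_pos: [0.5249, 0.08, -0.0307]
tcp_rot: [0.908, 0.419, -0.0, -0.0]
contact_force: [0.7, -0.1, 0.2]
```

```bash
python3 -m handwheel '[[[0,0,0,0.001,0],[0,0,0,0.001,0],[0,0,0,0,0]]]' | sed -n 2,4p; python3 -m handwheel '[[[0,0,0,0.001,0],[0,0,0,0.001,0],[0,0,0,0,0]]]' | sed -n 2,4p;
python3 -c "
from h import *
im=viewer.read_camera('scene');p=get_state()['eef_pos'];u,v=proj('scene',p);print(u,v)
u,v=int(u),int(v);cv2.imwrite('pics/s5.png',cv2.resize(im[v-60:v+20,u-60:u+40],(800,600),interpolation=2))"
```

```text
eef_pos: [0.5249, 0.08, -0.0327]
tcp_rot: [0.908, 0.419, -0.0, -0.0]
contact_force: [0.1, 0.1, -0.3]
eef_pos: [0.5248, 0.08, -0.0347]
tcp_rot: [0.908, 0.419, -0.0, -0.0]
contact_force: [-0.2, 0.4, -0.5]
355.6692220758163 280.3951401095387
```

View pics/s5.png

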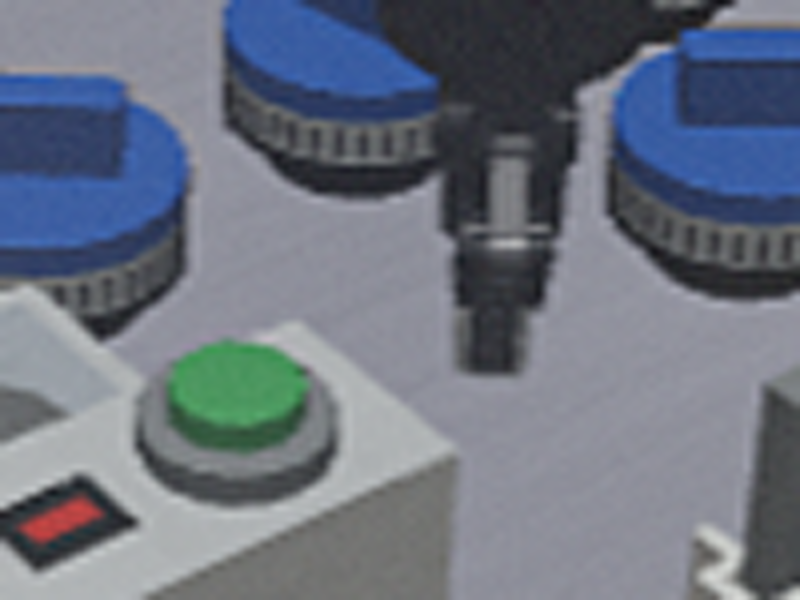

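```bash
python3 -m handwheel '[[[0,0,0,0.001,0],[0,0,0,0.001,0],[0,0,0,0,0]]]' | sed -n 2,4p; python3 -m handwheel '[[[0,0,0,0.001,0],[0,0,0,0,0]]]' | sed -n 2,4p;
```

```text
eef_pos: [0.5248, 0.08, -0.0367]
tcp_rot: [0.908, 0.419, -0.0, -0.0]
contact_force: [0.1, 0.4, 0.2]
eef_pos: [0.5252, 0.08, -0.0371]
tcp_rot: [0.908, 0.419, -0.0, -0.0]
contact_force: [-1.4, 1.9, 2.6]
```

```bash
python3 -m handwheel '[[[0.045,0,0,-0.04,0],[0.045,0,0,-0.04,-4.1],[0.045,0,0,-0.04,0],[0.045,0,0,0,0],[0.045,0,0,0,0]]]' 40
python3 -c "
from h import *
go(.5235,.1798,.019,53.6)"
```

```text
time: 10.98
eef_pos: [0.5278, 0.08, 0.086]
tcp_rot: [0.893, 0.451, 0.003, 0.002]
contact_force: [-1.4, -0.4, -0.9]
opening: 0.529
finger_force: 0.0
 p [0.5278 0.08   0.086 ] th 53.6 tool shift mm [ 77.6 -63.1  67. ] spin 0.0 F [-1.38 -0.38 -0.87] t 11.0
```

```bash
python3 -m handwheel '[[[0.045,0.026,-0.021,0,0],[0.045,0.026,-0.021,0,0],[0.045,0.0256,-0.021,0,0],[0.045,0,0,0,0],[0.045,0,0,0.02,0],[0.045,0,0,0.02,0],[0.045,0,0,0.015,0],[0.045,0,0,0.007,0],[0.045,0,0,0.003,0],[0.045,0,0,0,0]]]' 40
python3 -m handwheel '[[[0.0,0,0,0,0],[0.0,0,0,0,0],[0.0,0,0,0,0],[0.0,0,0,0,0],[0.0,0,0,0,0]]]' 50
python3 -m handwheel '[[[0.0,0,0,-0.02,0],[0.0,0,0,-0.03,0],[0.0,0,0,-0.04,0],[0.0,0,0,-0.04,0],[0.0,0,0,-0.04,0],[0.0,0,0,0,0],[0.0,0,0,0,0],[0.0,0,0,0,0],[0.0,0,0,0,0]]]'
python3 -c "
from h import *
go(.5143,-.196,.22)"
```

```text
time: 11.82
eef_pos: [0.5193, 0.1794, 0.0161]
tcp_rot: [0.893, 0.451, -0.001, -0.0]
contact_force: [-0.2, -1.0, 0.8]
opening: 0.53
finger_force: 0.0
time: 12.23
eef_pos: [0.5214, 0.1799, 0.0187]
tcp_rot: [0.892, 0.451, 0.001, 0.0]
contact_force: [0.3, -0.2, 2.9]
opening: 0.178
finger_force: 51.5
time: 12.98
eef_pos: [0.5186, 0.1796, 0.1849]
tcp_rot: [0.892, 0.451, -0.002, -0.001]
contact_force: [0.1, -0.1, -0.6]
opening: 0.179
finger_force: 50.9
 p [0.5186 0.1796 0.1849] th 53.6 tool shift mm [-305.1  219.2  -34.9] spin None F [ 0.08 -0.14 -0.65] t 13.0
```

```bash
for i in 1 2 3 4; do python3 -m handwheel '[[[0.0,0,0,0,0],[0.0,0,0,0,0]]]'|sed -n 4p;done
python3 -c "
from h import *
im=viewer.read_camera('scene')
for ce,st,(c,r) in cans('scene',im): print('sc',ce.round(1),st[4],at('scene',*ce,.045).round(4))
go(.5143,-.196,.22)
print(proj('scene',[.519,.18,.19]))"
```

```text
contact_force: [0.4, -0.0, -1.5]
contact_force: [0.1, 0.2, -1.5]
contact_force: [0.2, -0.6, -0.6]
contact_force: [0.4, 0.9, -0.4]
sc [473.1  28.1] 732 [-0.5972  1.8899  0.045 ]
sc [395.1 174.8] 354 [0.3175 0.3984 0.045 ]
sc [375.  202.6] 393 [0.3905 0.2554 0.045 ]
sc [339.2 222.7] 400 [0.4055 0.1239 0.045 ]
sc [299.9 242.6] 423 [4.134e-01 3.000e-04 4.500e-02]
sc [522.5 301.7] 665 [0.8524 0.2503 0.045 ]
 p [0.5204 0.1799 0.1876] th 53.6 tool shift mm [-306.2  218.   -32.4] spin None F [-0.18 -0.09 -0.2 ] t 13.7
[393.58610089 183.77430102]
```

```bash
python3 -c "
from h import *
chain((.567,.352,.17),(.567,.352,.0255))"
```

```text
(0.567, 0.352, 0.17) [166.2 -64.6  17.6]
(0.567, 0.352, 0.0255) [ -0.   -0.  144.5]
```

```bash
python3 -m handwheel '[[[0,0.033,-0.013,0.003,0],[0,0.033,-0.013,0.003,0],[0,0.033,-0.013,0.003,0],[0,0.033,-0.013,0.003,0],[0,0.033,-0.0125,0.003,0],[0,0,0,0,0],[0,0,0,0.03,0],[0,0,0,0.03,0],[0,0,0,0.03,0],[0,0,0,0.03,0],[0,0,0,0.01,0],[0,0,0,0,0]]]'
python3 -c "
from h import *
go(.567,.352,.0255)"
```

```text
time: 14.7
eef_pos: [0.5634, 0.3495, 0.0382]
tcp_rot: [0.893, 0.451, -0.004, -0.0]
contact_force: [-0.1, -0.1, -0.8]
opening: 0.178
finger_force: 50.8
 p [0.5634 0.3495 0.0382] th 53.6 tool shift mm [ 4.2  1.5 12.7] spin None F [-0.08 -0.14 -0.82] t 14.7
```

```bash
python3 -m handwheel '[[[0,0.002,0,0.007,0],[0,0,0,0.003,0],[0,0,0,0,0]]]'|sed -n 2,4p
python3 -m handwheel '[[[0,0,0,0.002,0],[0,0,0,0,0]]]'|sed -n 2,4p
python3 -m handwheel '[[[0.045,0,0,0,0],[0.045,0,0,0,0],[0.045,0,0,0,0],[0.045,0,0,-0.03,0],[0.045,0,0,-0.04,0],[0.045,0,0,-0.03,0],[0.045,0,0,0,0],[0.045,0,0,0,0]]]' 40
python3 -c "
from h import *
chain((.4015,.2477,.12),(.4015,.2477,.019));go(.4,.2477,.019,-55.5)
im=viewer.read_camera('scene')
for ce,st,(c,r) in cans('scene',im): print('sc',ce.round(1),st[4],at('scene',*ce,.045).round(4))"
```

```text
eef_pos: [0.5686, 0.353, 0.0341]
tcp_rot: [0.892, 0.451, 0.001, 0.0]
contact_force: [-0.2, 0.9, -2.6]
eef_pos: [0.5682, 0.3529, 0.0317]
tcp_rot: [0.892, 0.451, 0.001, 0.0]
contact_force: [0.6, 0.1, -1.1]
time: 15.78
eef_pos: [0.5696, 0.3535, 0.1346]
tcp_rot: [0.892, 0.451, 0.004, 0.0]
contact_force: [0.6, -0.1, -0.7]
opening: 0.529
finger_force: 0.0
(0.4015, 0.2477, 0.12) [-184.9  -72.6   13.2]
(0.4015, 0.2477, 0.019) [ -0.6  -0.4 101. ]
 p [0.5696 0.3535 0.1346] th 53.6 tool shift mm [-186.5  -74.2  114.2] spin -70.9 F [ 0.63 -0.13 -0.65] t 15.8
sc [475.   18.1] 521 [-0.7402  2.0879  0.045 ]
sc [374.9 202.6] 391 [0.3903 0.2553 0.045 ]
sc [339.1 222.7] 389 [0.4056 0.1237 0.045 ]
sc [299.9 242.6] 422 [4.135e-01 2.000e-04 4.500e-02]
sc [522.3 301.5] 693 [0.8518 0.2503 0.045 ]
```

```bash
python3 -m handwheel '[[[0.045,-0.037,-0.0145,0,0],[0.045,-0.037,-0.0145,0,0],[0.045,-0.037,-0.0145,0,0],[0.045,-0.037,-0.0145,0,0],[0.045,-0.037,-0.0145,0,0],[0.045,0,0,0,-7.1],[0.045,0,0,0,-7.1],[0.045,0,0,0,-7.1],[0.045,0,0,0,-7.1],[0.045,0,0,0,-7.1],[0.045,0,0,0,-7.1],[0.045,0,0,0,-7.1]]]'
python3 -m handwheel '[[[0.045,0,0,0,-7.1],[0.045,0,0,0,-7.1],[0.045,0,0,0,-7.0],[0.045,0,0,0,0],[0.045,0,0,0,0]]]'
python3 -c "
from h import *
go(.4006,.2477,.019,-55.5)
im=viewer.read_camera('scene');cv2.imwrite('pics/s6.png',im)
for r in viewer.look_for('scene','can1_mid'): print(r)"
```

```text
time: 16.83
eef_pos: [0.3979, 0.2461, 0.1284]
tcp_rot: [0.618, 0.786, -0.002, -0.001]
contact_force: [-0.7, 0.6, 0.3]
opening: 0.521
finger_force: 0.0
time: 17.25
eef_pos: [0.3983, 0.2462, 0.1289]
tcp_rot: [0.467, 0.884, -0.001, -0.001]
contact_force: [0.5, 0.0, -0.4]
opening: 0.527
finger_force: 0.0
 p [0.3983 0.2462 0.1289] th 124.3 tool shift mm [ -0.2   3.1 109.9] spin -0.2 F [ 0.53  0.   -0.44] t 17.2
{'extent': [0.5136, 0.3319, 0.0456, 0.0583], 'confidence': 0.9}
{'extent': [0.6797, 0.4221, 0.0563, 0.0875], 'confidence': 0.58}
{'extent': [0.6192, 0.3688, 0.0564, 0.0592], 'confidence': 0.58}
```

```bash
python3 -m handwheel '[[[0.045,0,0.003,0.02,0],[0.045,0,0,0.03,0],[0.045,0,0,0.03,0],[0.045,0,0,0.015,0],[0.045,0,0,0.01,0],[0.045,0,0,0.004,0],[0.045,0,0,0,0],[0.045,0,0,0,0]]]' 40
python3 -m handwheel '[[[0.0,0,0,0,0],[0.0,0,0,0,0],[0.0,0,0,0,0],[0.0,0,0,0,0],[0.0,0,0,0,0]]]' 50
python3 -m handwheel '[[[0.0,0,0,-0.02,0],[0.0,0,0,-0.03,0],[0.0,0,0,-0.04,0],[0.0,0,0,-0.04,0],[0.0,0,0,-0.04,0],[0.0,0,0,-0.03,0],[0.0,0,0,0,0],[0.0,0,0,0,0],[0.0,0,0,0,0],[0.0,0,0,0,0],[0.0,0,0,0,0]]]'
for i in 1 2 ; do python3 -m handwheel '[[[0.0,0,0,0,0],[0.0,0,0,0,0]]]'|sed -n 4p;done
python3 -c "
from h import *
go(.5168,-.0958,.2,-41.5)
chain((.46,.1,.2),(.5168,-.0958,.2))"
```

```text
time: 18.02
eef_pos: [0.4027, 0.2486, 0.0224]
tcp_rot: [0.466, 0.885, 0.001, 0.001]
contact_force: [-0.3, 0.4, -0.7]
opening: 0.526
finger_force: 0.0
time: 18.43
eef_pos: [0.4024, 0.2485, 0.0225]
tcp_rot: [0.465, 0.885, 0.0, 0.0]
contact_force: [-1.9, -1.8, 6.0]
opening: 0.177
finger_force: 53.6
time: 19.35
eef_pos: [0.4002, 0.2477, 0.2181]
tcp_rot: [0.465, 0.885, -0.002, -0.002]
contact_force: [-0.5, 0.6, -4.7]
opening: 0.174
finger_force: 52.4
contact_force: [-1.5, 0.8, -4.4]
contact_force: [1.0, 0.1, -4.2]
 p [0.4018 0.2483 0.2212] th 124.5 tool shift mm [-348.7 -100.2   21.2] spin -14.0 F [ 0.98  0.14 -4.17] t 19.7
(0.46, 0.1, 0.2) [-155.2  -36.1   21.2]
(0.5168, -0.0958, 0.2) [-193.5  -64.2    0. ]
```

```bash
python3 -m handwheel '[[[0,-0.0349,-0.01,0.001,0],[0,-0.0349,-0.01,0.001,0],[0,-0.0349,-0.01,0.001,0],[0,-0.0349,-0.01,0.001,0],[0,-0.0349,-0.01,0.001,0],[0,-0.0349,-0.01,0.001,0],[0,-0.0349,-0.01,0.001,0],[0,-0.0349,-0.01,0.001,0],[0,-0.0349,-0.01,0.001,0],[0,-0.0346,-0.01,0.001,0],[0,0,0,0,-7],[0,0,0,0,-7]]]'
python3 -m handwheel '[[[0,0,0,0.03,0],[0,0,0,0.03,0],[0,0,0,0.03,0],[0,0,0,0.02,0],[0,0,0,0,0],[0,0,0,0,0],[0,0,0,0,0]]]'
python3 -c "
from h import *
go(.5168,-.0958,.0725,-41.5)
im=viewer.read_camera('scene');cv2.imwrite('pics/s7.png',cv2.resize(im[210:330,220:380],(640,480),interpolation=2))
print(proj('scene',[.5168,-.0958,.05]))"
```

```text
time: 20.68
eef_pos: [0.5175, -0.098, 0.2113]
tcp_rot: [0.353, 0.936, 0.0, -0.0]
contact_force: [0.0, 1.4, -4.8]
opening: 0.178
finger_force: 51.9
time: 21.27
eef_pos: [0.5185, -0.0962, 0.1033]
tcp_rot: [0.354, 0.935, -0.0, 0.002]
contact_force: [0.3, 0.9, -2.9]
opening: 0.175
finger_force: 51.9
 p [ 0.5185 -0.0962  0.1033] th 138.5 tool shift mm [ 1.6 -0.9 30.8] spin 0.0 F [ 0.27  0.9  -2.86] t 21.3
[291.48257508 281.05991487]
```

View pics/s7.png

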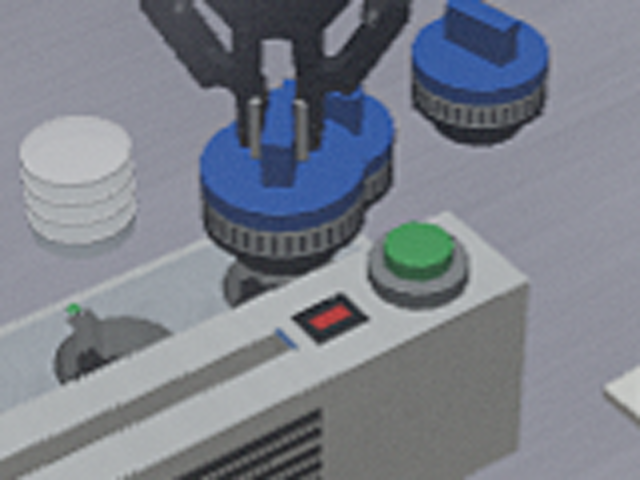

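```bash
python3 -m handwheel '[[[0,0.0015,-0.001,0.015,0],[0,0,0,0.01,0],[0,0,0,0,0],[0,0,0,0,0]]]'|sed -n 2,4p
python3 -m handwheel '[[[0,0,0,0.003,0],[0,0,0,0,0]]]'|sed -n 2,4p
python3 -m handwheel '[[[0,0,0,0.002,0],[0,0,0,0,0]]]'|sed -n 2,4p
python3 -m handwheel '[[[0,0,0,0.002,0],[0,0,0,0,0]]]'|sed -n 2,4p
python3 -c "
from h import *
print(at('scene',290.5,253,.133))
go(.5168,-.0958,.0645)"
```

```text
eef_pos: [0.5152, -0.0953, 0.0767]
tcp_rot: [0.354, 0.935, 0.0, -0.0]
contact_force: [-0.1, 0.8, -4.9]
eef_pos: [0.5157, -0.0956, 0.0739]
tcp_rot: [0.354, 0.935, -0.0, 0.0]
contact_force: [-0.3, 0.2, -4.9]
eef_pos: [0.5153, -0.0954, 0.0715]
tcp_rot: [0.354, 0.935, -0.0, 0.0]
contact_force: [0.6, -0.5, -3.9]
eef_pos: [0.5157, -0.0956, 0.0696]
tcp_rot: [0.354, 0.935, -0.0, 0.001]
contact_force: [0.0, -0.4, -3.2]
[ 0.52502087 -0.10176395  0.133     ]
 p [ 0.5157 -0.0956  0.0696] th 138.5 tool shift mm [-0.9  0.6  5.1] spin None F [ 0.04 -0.39 -3.17] t 22.1
```

Already below 0.0725 without deck contact; continue down to the lug ride level.

```bash
for i in 1; do python3 -m handwheel '[[[0,0,0,0.002,0],[0,0,0,0,0]]]'|sed -n 2,4p; done
python3 -m handwheel '[[[0,0,0,0.002,0],[0,0,0,0,0]]]'|sed -n 2,4p
python3 -m handwheel '[[[0,0,0,0.002,0],[0,0,0,0,0]]]'|sed -n 2,4p
python3 -m handwheel '[[[0,0,0,0.001,0],[0,0,0,0,0]]]'|sed -n 2,4p
python3 -m handwheel '[[[0,0,0,0.001,0],[0,0,0,0,0]]]'|sed -n 2,4p
```

```text
eef_pos: [0.5162, -0.096, 0.0678]
tcp_rot: [0.354, 0.935, -0.0, 0.001]
contact_force: [1.1, -0.9, -3.1]
eef_pos: [0.5163, -0.096, 0.0658]
tcp_rot: [0.354, 0.935, -0.0, 0.001]
contact_force: [2.5, -2.0, -3.4]
eef_pos: [0.5162, -0.0959, 0.0643]
tcp_rot: [0.354, 0.935, -0.0, 0.001]
contact_force: [1.0, -1.3, -0.6]
eef_pos: [0.5163, -0.0959, 0.0642]
tcp_rot: [0.354, 0.935, -0.0, 0.001]
contact_force: [-0.6, -1.1, 5.1]
eef_pos: [0.5163, -0.0959, 0.0642]
tcp_rot: [0.354, 0.935, -0.0, 0.001]
contact_force: [-3.1, 0.3, 9.1]
```

```bash
cat > chk.py <<'E'
import sys
from plant import get_state
s=get_state();print("z",round(s["eef_pos"][2],4),"F",s["contact_force"].round(1),"T",s["wrist_torque"].round(2),flush=True)
sys.exit(s["eef_pos"][2]<float(sys.argv[1]) or abs(s["wrist_torque"][2])>float(sys.argv[2] if len(sys.argv)>2 else 1.0))
E
c(){ python3 chk.py .0632 0.8; }
python3 -m handwheel '[[[0,0,0,0,-3],[0,0,0,0,-3],[0,0,0,0,0]]]' >/dev/null && c && python3 -m handwheel '[[[0,0,0,0,-3],[0,0,0,0,-3],[0,0,0,0,0]]]' >/dev/null && c && python3 -m handwheel '[[[0,0,0,0,-3],[0,0,0,0,-3],[0,0,0,0,0]]]' >/dev/null && c && python3 -m handwheel '[[[0,0,0,0,-3],[0,0,0,0,-3],[0,0,0,0,0]]]' >/dev/null && c && python3 -m handwheel '[[[0,0,0,0,-3],[0,0,0,0,-3],[0,0,0,0,0]]]' >/dev/null && c && python3 -m handwheel '[[[0,0,0,0,-3],[0,0,0,0,-3],[0,0,0,0,0]]]' >/dev/null && c
python3 -c "
from h import *
go(.5168,-.0958,.0545)"
```

```text
z 0.0641 F [0.6 0.9 7.5] T [ 0.09 -0.22  0.1 ]
 p [ 0.5172 -0.0956  0.0641] th 144.6 tool shift mm [ 0.2 -0.4  9.6] spin None F [0.58 0.89 7.53] t 23.2False
```

```bash
sed -i 's/sys.exit(\(.*\))$/sys.exit(int(\1))/' chk.py
c(){ python3 chk.py .0632 0.8; }
python3 -m handwheel '[[[0,0,0,0,-3],[0,0,0,0,-3],[0,0,0,0,0]]]' >/dev/null && c && python3 -m handwheel '[[[0,0,0,0,-3],[0,0,0,0,-3],[0,0,0,0,0]]]' >/dev/null && c && python3 -m handwheel '[[[0,0,0,0,-3],[0,0,0,0,-3],[0,0,0,0,0]]]' >/dev/null && c && python3 -m handwheel '[[[0,0,0,0,-3],[0,0,0,0,-3],[0,0,0,0,0]]]' >/dev/null && c && python3 -m handwheel '[[[0,0,0,0,-3],[0,0,0,0,-3],[0,0,0,0,0]]]' >/dev/null && c && python3 -m handwheel '[[[0,0,0,0,-3],[0,0,0,0,-3],[0,0,0,0,0]]]' >/dev/null && c && python3 -m handwheel '[[[0,0,0,0,-3],[0,0,0,0,-3],[0,0,0,0,0]]]' >/dev/null && c && python3 -m handwheel '[[[0,0,0,0,-3],[0,0,0,0,-3],[0,0,0,0,0]]]' >/dev/null && c
python3 -c "
from h import *
go(.5168,-.0958,.0545)"
```

```text
z 0.0635 F [4.  0.4 5.5] T [ 0.2  -0.46 -0.07]
z 0.062 F [ 3.7 -3.1  1. ] T [-0.55 -0.71 -0.67]
 p [ 0.5163 -0.0961  0.062 ] th 156.3 tool shift mm [-0.4  0.5  7.5] spin None F [ 3.7  -3.15  1.04] t 23.7
```

```bash
c(){ python3 chk.py .0555 1.5; }
python3 -m handwheel '[[[0,0,0,0.001,1.5],[0,0,0,0.001,0],[0,0,0,0,0]]]' >/dev/null && c && python3 -m handwheel '[[[0,0,0,0.001,0],[0,0,0,0.001,0],[0,0,0,0,0]]]' >/dev/null && c && python3 -m handwheel '[[[0,0,0,0.001,0],[0,0,0,0.001,0],[0,0,0,0,0]]]' >/dev/null && c
python3 -c "
from h import *
go(.5168,-.0958,.0545)"
```

```text
z 0.0597 F [ 4.3 -3.2 -1.2] T [-0.61 -1.03 -0.19]
z 0.0577 F [ 5.  -2.8  0. ] T [-0.67 -0.97 -0.1 ]
z 0.0558 F [ 5.  -3.3 -0.4] T [-0.64 -1.   -0.11]
 p [ 0.5162 -0.0961  0.0558] th 155.0 tool shift mm [-0.4  0.6  1.3] spin None F [ 4.97 -3.26 -0.45] t 24.5
```

```bash
c(){ python3 chk.py .04 1.5; }
python3 -m handwheel '[[[0,-0.0004,0.0003,0.001,0],[0,0,0,0.001,0],[0,0,0,0,0]]]' >/dev/null && c && python3 -m handwheel '[[[0,0,0,0.001,0],[0,0,0,0.001,0],[0,0,0,0,0]]]' >/dev/null && c
python3 -m handwheel '[[[0.045,0,0,0,0],[0.045,0,0,0,0],[0.045,0,0,0,0],[0.045,0,0,0,0],[0.045,0,0,-0.03,0],[0.045,0,0,-0.04,0],[0.045,0,0,-0.03,0],[0.045,0,0,0,0],[0.045,0,0,0,0]]]' 40
python3 -c "
from h import *
im=viewer.read_camera('scene')
for ce,st,(c,r) in cans('scene',im): print('sc',ce.round(1),st[4],at('scene',*ce,.045).round(4))
im=viewer.read_camera('top')
for ce,st,(c,r) in cans('top',im): print(ce.round(1),st[4],at('top',*c,.052).round(4),round(r,1))
print(proj('scene',[.5168,-.0958,.077]))
go(.4139,.1214,.02,14.2)"
```

```text
z 0.0544 F [ 0.6 -3.9  4.3] T [-0.79 -0.5  -0.17]
z 0.0544 F [-4.4 -3.3 14.1] T [-0.54  0.28 -0.19]
time: 25.73
eef_pos: [0.5167, -0.0954, 0.1533]
tcp_rot: [0.216, 0.976, -0.0, 0.002]
contact_force: [-0.5, -0.2, -1.0]
opening: 0.528
finger_force: 0.0
sc [474.2  24.2] 604 [-0.6487  1.9653  0.045 ]
sc [339.  222.7] 400 [0.4054 0.1235 0.045 ]
sc [293.4 257.2] 1121 [ 0.4488 -0.0429  0.045 ]
sc [522.5 301.4] 665 [0.8519 0.2508 0.045 ]
[221.5  67.8] 1219 [0.8902 0.2066 0.052 ] 30.6
[150.2 206.4] 1064 [0.5698 0.3532 0.052 ] 18.6
[252.  279.5] 1127 [0.4133 0.1214 0.052 ] 19.1
[298.7 276. ] 464 [0.4223 0.0123 0.052 ] 17.2
[291.19814256 271.22760184]
 p [ 0.5145 -0.0946  0.1498] th 155.0 tool shift mm [182.  153.4 130.4] spin -39.2 F [0.01 0.01 0.01] t 25.8
```

```bash
python3 -m handwheel '[[[0.045,0.0303,0.0256,0,0],[0.045,0.0303,0.0256,0,0],[0.045,0.0303,0.0256,0,0],[0.045,0.0303,0.0256,0,0],[0.045,0.0303,0.0256,0,0],[0.045,0.0303,0.0256,0,0],[0.045,0,0,0.003,-6.5],[0.045,0,0,0.003,-6.5],[0.045,0,0,0.003,-6.5],[0.045,0,0,0.003,-6.5],[0.045,0,0,0.003,-6.6],[0.045,0,0,0.003,-6.6]]]'
python3 -m handwheel '[[[0.045,0,0,0.015,0],[0.045,0,0,0.015,0],[0.045,0,0,0.0,0],[0.045,0,0,0.0,0]]]' | sed -n 2p
python3 -c "
from h import *
go(.4136,.1214,.02,14.2)"
```

```text
time: 26.83
eef_pos: [0.4138, 0.1208, 0.1307]
tcp_rot: [-0.127, 0.992, 0.0, -0.003]
contact_force: [-0.3, 0.8, -0.1]
opening: 0.528
finger_force: 0.0
eef_pos: [0.4135, 0.1206, 0.101]
 p [0.4135 0.1206 0.101 ] th -165.8 tool shift mm [-0.8  0.6 80.9] spin 0.0 F [-0.18 -0.55  0.45] t 27.2
```

```bash
python3 -m handwheel '[[[0.045,-0.001,0.0005,0.02,0],[0.045,0,0,0.025,0],[0.045,0,0,0.02,0],[0.045,0,0,0.01,0],[0.045,0,0,0.005,0],[0.045,0,0,0,0],[0.045,0,0,0,0]]]' 40
python3 -m handwheel '[[[0.0,0,0,0,0],[0.0,0,0,0,0],[0.0,0,0,0,0],[0.0,0,0,0,0],[0.0,0,0,0,0]]]' 50
python3 -m handwheel '[[[0.0,0,0,-0.02,0],[0.0,0,0,-0.03,0],[0.0,0,0,-0.04,0],[0.0,0,0,-0.04,0],[0.0,0,0,-0.04,0],[0.0,0,0,-0.02,0],[0.0,0,0,0,0],[0.0,0,0,0,0],[0.0,0,0,0,0],[0.0,0,0,0,0],[0.0,0,0,0,0]]]'
python3 -m handwheel '[[[0.0,0,0,0,0],[0.0,0,0,0,0]]]'|sed -n 4p
python3 -c "
from h import *
go(.5143,-.196,.2,-41.5)"
```

```text
time: 27.75
eef_pos: [0.4174, 0.1215, 0.0243]
tcp_rot: [-0.124, 0.992, -0.0, 0.001]
contact_force: [0.6, -0.0, -0.3]
opening: 0.526
finger_force: 0.0
time: 28.17
eef_pos: [0.4177, 0.1216, 0.0246]
tcp_rot: [-0.124, 0.992, -0.0, 0.001]
contact_force: [0.1, -0.2, 5.1]
opening: 0.17
finger_force: 53.1
time: 29.08
eef_pos: [0.4152, 0.1213, 0.2108]
tcp_rot: [-0.124, 0.992, 0.0, -0.002]
contact_force: [0.1, 0.5, -1.9]
opening: 0.169
finger_force: 52.4
contact_force: [-0.5, -0.2, -1.7]
 p [0.4162 0.1214 0.2123] th -165.8 tool shift mm [ -17.2 -331.8   12.1] spin 55.7 F [-0.52 -0.17 -1.66] t 29.2
```

```bash
python3 -c "
from h import *
chain((.570,.4535,.15),(.57,.4535,.031))"
```

```text
(0.57, 0.4535, 0.15) [-230.8  284.1   62. ]
(0.57, 0.4535, 0.031) [-3.00e-01 -1.00e-01  1.19e+02]
```

```bash
python3 -m handwheel '[[[0,-0.0231,0.0284,0.004,0],[0,-0.0231,0.0284,0.004,0],[0,-0.0231,0.0284,0.004,0],[0,-0.0231,0.0284,0.004,0],[0,-0.0231,0.0284,0.004,0],[0,-0.0231,0.0284,0.004,0],[0,-0.0231,0.0284,0.004,0],[0,-0.0231,0.0284,0.004,0],[0,-0.0231,0.0284,0.004,0],[0,-0.0231,0.0284,0.004,0],[0,0,0,0,0],[0,0,0,0,0]]]'|sed -n 2,4p
python3 -m handwheel '[[[0,0,0,0.03,0],[0,0,0,0.03,0],[0,0,0,0.03,0],[0,0,0,0.03,0],[0,0,0,0.01,0],[0,0,0,0,0],[0,0,0,0,0],[0,0,0,0,0]]]'|sed -n 2,4p
python3 -c "
from h import *
go(.570,.4535,.031)"
```

```text
eef_pos: [0.5702, 0.4545, 0.17]
tcp_rot: [-0.125, 0.992, -0.001, -0.002]
contact_force: [-0.5, 0.1, -1.8]
eef_pos: [0.5726, 0.4542, 0.0469]
tcp_rot: [-0.124, 0.992, 0.001, 0.002]
contact_force: [-0.0, 0.0, -0.4]
 p [0.5726 0.4542 0.0469] th -165.8 tool shift mm [ 2.8 -0.  15.8] spin None F [-0.03  0.03 -0.39] t 30.9
```

```bash
python3 -m handwheel '[[[0,0.002,0,0.008,0],[0,0,0,0.004,0],[0,0,0,0.002,0],[0,0,0,0,0]]]'|sed -n 2,4p
python3 -m handwheel '[[[0,0,0,0.002,0],[0,0,0,0,0]]]'|sed -n 2,4p
python3 -m handwheel '[[[0,0,0,0.001,0],[0,0,0,0,0]]]'|sed -n 2,4p
python3 -m handwheel '[[[0.045,0,0,0,0],[0.045,0,0,0,0],[0.045,0,0,0,0],[0.045,0,0,-0.03,0],[0.045,0,0,-0.04,0],[0.045,0,0,-0.03,0],[0.045,0,0,0,0],[0.045,0,0,0,0]]]' 40
python3 -c "
from h import *
go(.4255,.006,.135,49.5)"
```

```text
eef_pos: [0.5689, 0.4532, 0.0299]
tcp_rot: [-0.124, 0.992, 0.0, 0.0]
contact_force: [0.4, -0.4, -1.8]
eef_pos: [0.5692, 0.4535, 0.0297]
tcp_rot: [-0.124, 0.992, 0.0, 0.0]
contact_force: [-2.8, -0.8, 5.5]
eef_pos: [0.5693, 0.4535, 0.0297]
tcp_rot: [-0.124, 0.992, 0.0, 0.0]
contact_force: [-2.8, -1.2, 7.9]
time: 32.25
eef_pos: [0.5707, 0.454, 0.1302]
tcp_rot: [-0.124, 0.992, 0.001, 0.003]
contact_force: [-0.3, 0.4, -1.0]
opening: 0.524
finger_force: 0.0
 p [0.5707 0.454  0.1302] th -165.8 tool shift mm [ 250.8 -398.6   -7.1] spin -35.3 F [-0.29  0.42 -1.02] t 32.2
```

```bash
python3 -c "
from h import *
im=viewer.read_camera('scene')
for ce,st,(c,r) in cans('scene',im): print('sc',ce.round(1),st[4],at('scene',*ce,.045).round(4))
im=viewer.read_camera('top')
for ce,st,(c,r) in cans('top',im): print(ce.round(1),st[4],at('top',*c,.052).round(4),round(r,1))
cv2.imwrite('pics/o3.png',ortho('top',im,.33,.66,-.15,.25,.08))"
python3 -m handwheel '[[[0.045,0.0209,-0.0332,0,0],[0.045,0.0209,-0.0332,0,0],[0.045,0.0209,-0.0332,0,0],[0.045,0.0209,-0.0332,0,0],[0.045,0.0209,-0.0332,0,0],[0.045,0.0209,-0.0332,0,0],[0.045,0.0209,-0.0332,0,0],[0.045,0.0209,-0.0332,0,0],[0.045,0.0209,-0.0332,0,0],[0.045,0.0209,-0.0332,0,0],[0.045,0.0209,-0.0332,0,0],[0.045,0.0209,-0.0332,0,0]]]'|sed -n 2p
python3 -m handwheel '[[[0.045,0,0,0,-7],[0.045,0,0,0,-7],[0.045,0,0,0,-7],[0.045,0,0,0,-7],[0.045,0,0,0,-7],[0.045,0,0,0,0],[0.045,0,0,0,0]]]'|sed -n 2p
python3 -c "
from h import *
go(.4255,.006,.02,49.5)"
```

```text
sc [475.7  12.2] 367 [-0.8364  2.2169  0.045 ]
sc [471.8 206.4] 321 [0.5534 0.4472 0.045 ]
sc [293.2 257.5] 1092 [ 0.4493 -0.0438  0.045 ]
sc [522.3 301.6] 765 [0.852  0.2501 0.045 ]
[221.5  67.8] 1219 [0.8902 0.2066 0.052 ] 30.6
[150.2 206.4] 1062 [0.5698 0.3532 0.052 ] 18.6
[107.3 209. ] 906 [0.5653 0.4531 0.052 ] 18.5
[352.7 234.1] 1169 [ 0.5173 -0.0969  0.052 ] 19.4
[307.7 277.9] 1117 [4.195e-01 1.000e-04 5.200e-02] 18.9
eef_pos: [0.4211, 0.0041, 0.1242]
eef_pos: [0.4224, 0.0054, 0.1248]
 p [0.4224 0.0054 0.1248] th -131.0 tool shift mm [ -2.6  -2.3 104.8] spin -0.5 F [-0.11  1.16 -0.87] t 33.9
```

View pics/o3.png

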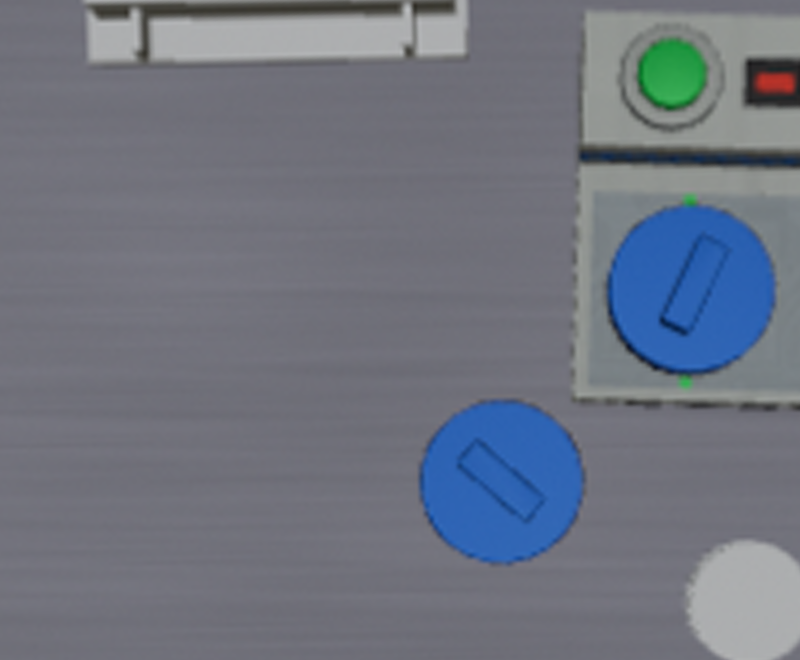

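```bash
python3 -m handwheel '[[[0.045,-0.002,-0.002,0.02,0],[0.045,0,0,0.03,0],[0.045,0,0,0.03,0],[0.045,0,0,0.015,0],[0.045,0,0,0.008,0],[0.045,0,0,0,0],[0.045,0,0,0,0]]]' 40
python3 -m handwheel '[[[0.0,0,0,0,0],[0.0,0,0,0,0],[0.0,0,0,0,0],[0.0,0,0,0,0],[0.0,0,0,0,0]]]' 50
python3 -m handwheel '[[[0.0,0,0,-0.02,0],[0.0,0,0,-0.03,0],[0.0,0,0,-0.04,0],[0.0,0,0,-0.04,0],[0.0,0,0,-0.04,0],[0.0,0,0,-0.03,0],[0.0,0,0,0,0],[0.0,0,0,0,0],[0.0,0,0,0,0],[0.0,0,0,0,0],[0.0,0,0,0,0]]]'
python3 -m handwheel '[[[0.0,0,0,0,0],[0.0,0,0,0,0]]]'|sed -n 4p
python3 -c "
from h import *
go(.5143,-.196,.2,38.5)"
```

```text
time: 34.52
eef_pos: [0.4265, 0.0054, 0.0235]
tcp_rot: [-0.416, 0.909, 0.0, -0.0]
contact_force: [0.7, -0.1, 0.3]
opening: 0.527
finger_force: 0.0
time: 34.93
eef_pos: [0.4272, 0.0055, 0.0246]
tcp_rot: [-0.416, 0.909, -0.0, 0.001]
contact_force: [-1.6, 1.8, 5.2]
opening: 0.174
finger_force: 53.1
time: 35.85
eef_pos: [0.4248, 0.0057, 0.2203]
tcp_rot: [-0.416, 0.909, 0.002, -0.002]
contact_force: [0.7, 0.3, -4.2]
opening: 0.177
finger_force: 51.6
contact_force: [1.2, 0.5, -4.7]
 p [0.4259 0.0055 0.2221] th -130.8 tool shift mm [  94.8 -198.6   21.8] spin 10.7 F [ 1.24  0.52 -4.67] t 36.0
```

```bash
python3 -c "
from h import *
chain((.5213,-.1904,.2))"
```

```text
(0.5213, -0.1904, 0.2) [  86.  -200.2   21.8]
```

```bash
python3 -m handwheel '[[[0,0.0143,-0.0333,0.001,0],[0,0.0143,-0.0333,0.001,0],[0,0.0143,-0.0333,0.001,0],[0,0.0143,-0.0333,0.001,0],[0,0.0143,-0.0333,0.001,0],[0,0.0143,-0.0333,0.001,0],[0,0,0,0.0,5.35],[0,0,0,0.0,5.35],[0,0,0,0.03,0],[0,0,0,0.03,0],[0,0,0,0.02,0],[0,0,0,0,0]]]'|sed -n 2,4p
python3 -m handwheel '[[[0,0,0,0.02,0],[0,0,0,0,0],[0,0,0,0,0]]]'|sed -n 2,4p
python3 -c "
from h import *
go(.5213,-.1904,.08,38.5)
im=viewer.read_camera('scene')
for n,z in (('scene',.052+.09),):
  for ce,st,(c,r) in cans(n,im): print(ce.round(1),st[4])
cv2.imwrite('pics/s8.png',cv2.resize(im[210:330,180:340],(640,480),interpolation=2))"
```

```text
eef_pos: [0.5277, -0.1647, 0.1308]
tcp_rot: [-0.308, 0.951, -0.007, -0.016]
contact_force: [-0.7, 0.2, -6.5]
eef_pos: [0.5312, -0.167, 0.1176]
tcp_rot: [-0.308, 0.951, -0.011, -0.012]
contact_force: [0.5, -0.2, -3.4]
 p [ 0.5312 -0.167   0.1176] th -144.1 tool shift mm [ 20.6 -12.6  38.4] spin -2.6 F [ 0.52 -0.23 -3.44] t 37.3
[475.1  22. ] 547
[471.8 206.4] 316
[275.2 266.1] 1040
[522.6 301.6] 669
```

```bash
python3 -m handwheel '[[[0,0,0,-0.01,0],[0,0,0,0,0],[0,0,0,0,0],[0,0,0,0,0]]]'; python3 -c "
from h import *
print(get_state()['qpos'].round(3),get_state()['tcp_rot'].round(4));go(.5213,-.1904,.12,38.5)"
```

```text
time: 37.65
eef_pos: [0.5324, -0.1672, 0.1291]
tcp_rot: [-0.308, 0.951, -0.013, -0.01]
contact_force: [-0.2, -0.9, -4.5]
opening: 0.174
finger_force: 51.2
[-0.469  0.095  1.922 -0.037  1.121 -2.651] [-0.3083  0.9511 -0.0129 -0.0104]
 p [ 0.5324 -0.1672  0.1291] th -144.1 tool shift mm [ 22.3 -12.1   9.9] spin -2.6 F [-0.2  -0.85 -4.49] t 37.6
```

```bash
python3 -m handwheel '[[[0,0,0,-0.01,7.1],[0,0,0,-0.01,7.1],[0,0,0,-0.01,7.1],[0,0,0,0,7.1],[0,0,0,0,7.1],[0,0,0,0,7.1],[0,0,0,0,7.1],[0,0,0,0,7.1],[0,0,0,0,7.1],[0,0,0,0,7.1],[0,0,0,0,7.1],[0,0,0,0,0]]]'
python3 -m handwheel '[[[0,0,0,0,0],[0,0,0,0,0]]]' | sed -n 3,4p
python3 -c "
from h import *
print(get_state()['qpos'].round(3),get_state()['tcp_rot'].round(4));go(.5211,-.202,.08,-41.5)"
```

```text
time: 38.65
eef_pos: [0.532, -0.166, 0.1577]
tcp_rot: [0.361, 0.933, -0.017, -0.001]
contact_force: [0.2, 0.7, -4.5]
opening: 0.175
finger_force: 51.1
tcp_rot: [0.359, 0.933, -0.017, -0.001]
contact_force: [-0.2, 0.8, -4.2]
[-0.467  0.065  1.899 -0.036  1.177 -1.291] [ 0.3586  0.9334 -0.0165 -0.0011]
 p [ 0.5321 -0.1661  0.1577] th 138.0 tool shift mm [-15.1 -31.5  78.8] spin -0.5 F [-0.17  0.79 -4.18] t 38.8
```

```bash
python3 -m handwheel '[[[0,0,0,-0.02,7.1],[0,0,0,-0.02,7.1],[0,0,0,0,7.1],[0,0,0,0,7.1],[0,0,0,0,7.1],[0,0,0,0,7.1],[0,0,0,0,7.1],[0,0,0,0,7.1],[0,0,0,0,7.1],[0,0,0,0,7.1],[0,0,0,0,7.1],[0,0,0,0,7.1]]]' | sed -n 3,4p
python3 -m handwheel '[[[0,0,0,0,7.1],[0,0,0,0,7.1],[0,0,0,0,7.1],[0,0,0,0,7.1],[0,0,0,0,7.1],[0,0,0,0,7.1],[0,0,0,0,7.1],[0,0,0,0,7.1],[0,0,0,0,7.1],[0,0,0,0,7.1],[0,0,0,0,7.1],[0,0,0,0,7.1]]]' | sed -n 3,4p
python3 -m handwheel '[[[0,0,0,0,7.1],[0,0,0,0,7.1],[0,0,0,0,7.1],[0,0,0,0,7.1],[0,0,0,0,7.1],[0,0,0,0,7.1],[0,0,0,0,7.1],[0,0,0,0,0],[0,0,0,0,0]]]' | sed -n 3,4p
python3 -c "
from h import *
s=get_state();print(s['qpos'].round(3));M=R.from_quat(s['tcp_rot']).as_matrix();print('toolz',M[:,2].round(4))
go(.5321,-.10,.195)"
```

```text
tcp_rot: [0.897, 0.441, -0.013, 0.01]
contact_force: [0.6, -0.6, -5.4]
tcp_rot: [0.959, -0.282, -0.003, 0.016]
contact_force: [0.2, 0.3, -4.1]
tcp_rot: [0.754, -0.656, 0.004, 0.016]
contact_force: [-0.3, -0.0, -5.3]
[-0.465  0.029  1.862 -0.035  1.251  2.549]
toolz [-0.0142 -0.0298 -0.9995]
 p [ 0.5326 -0.1648  0.1975] th -82.0 tool shift mm [-64.3  -8.5   0.6] spin None F [-0.33 -0.05 -5.25] t 41.6
```

```bash
cat > tz.py <<'E'
from h import *
s=get_state();M=R.from_quat(s['tcp_rot']).as_matrix();print('toolz',M[:,2].round(4),'q',s['qpos'].round(3),'p',s['eef_pos'].round(4))
E
python3 -m handwheel '[[[0,-0.02,-0.0027,0,0],[0,-0.02,-0.0027,0,0],[0,-0.02,-0.0027,0,0],[0,-0.02,-0.0027,0,0],[0,0,0,0,0],[0,0,0,0,0]]]' | sed -n 2,4p;python3 tz.py
python3 -m handwheel '[[[0,-0.02,-0.0027,0,0],[0,-0.02,-0.0027,0,0],[0,0,0,0,0],[0,0,0,0,0]]]' | sed -n 2,4p;python3 tz.py
```

```text
eef_pos: [0.5326, -0.0834, 0.1952]
tcp_rot: [0.755, -0.656, 0.005, 0.016]
contact_force: [-0.1, 0.2, -5.5]
toolz [-0.014  -0.0304 -0.9994] q [-0.326 -0.009  1.904 -0.035  1.25   2.687] p [ 0.5326 -0.0834  0.1952]
eef_pos: [0.5327, -0.0441, 0.194]
tcp_rot: [0.754, -0.657, 0.005, 0.016]
contact_force: [-0.6, -0.2, -4.3]
toolz [-0.0137 -0.0309 -0.9994] q [-0.254 -0.017  1.914 -0.035  1.25   2.761] p [ 0.5327 -0.0441  0.194 ]
```

```bash
python3 -m handwheel '[[[0,-0.02,-0.0027,0,0],[0,-0.02,-0.0027,0,0],[0,0,0,0,0],[0,0,0,0,0]]]' | sed -n 4p;python3 tz.py
python3 -m handwheel '[[[0,-0.02,-0.0027,0,0],[0,0,0,0,0],[0,0,0,0,0]]]' | sed -n 4p;python3 tz.py
```

```text
contact_force: [0.1, -0.3, -4.9]
toolz [-0.0137 -0.0312 -0.9994] q [-0.18  -0.018  1.917 -0.035  1.251  2.836] p [ 0.5328 -0.0042  0.1928]
contact_force: [-0.1, 0.8, -4.4]
toolz [-0.0123 -0.0206 -0.9997] q [-0.164 -0.022  1.922 -0.024  1.251  2.838] p [0.5312 0.0081 0.1923]
```

```bash
python3 -m handwheel '[[[0,0.03,0.004,0,0],[0,0.03,0.004,0,0],[0,0.03,0.004,0,0],[0,0.03,0.004,0,0],[0,0.03,0.004,0,0],[0,0.03,0.004,0,0],[0,0.02,0.003,0,0],[0,0,0,0,7],[0,0,0,0,7],[0,0,0,0,0],[0,0,0,0,0]]]' | sed -n 4p;python3 tz.py; python3 -c "
from h import *
go(.5321,-.15,.195)"
```

```text
contact_force: [-0.3, -0.5, -3.8]
toolz [-0.0126 -0.0204 -0.9997] q [-0.515  0.053  1.839 -0.025  1.251  2.729] p [ 0.5337 -0.1938  0.1963]
 p [ 0.5337 -0.1938  0.1963] th -95.4 tool shift mm [-43.5   5.7   0.4] spin None F [-0.28 -0.45 -3.76] t 43.9
```

```bash
python3 -m handwheel '[[[0,0,0,0,6],[0,-0.0182,-0.0081,0,0],[0,-0.0182,-0.0081,0,0],[0,0,0,0,0],[0,0,0,0,0]]]' | sed -n 4p;python3 tz.py;python3 -m handwheel '[[[0,-0.0182,-0.0081,0,0],[0,0,0,0,0],[0,0,0,0,0]]]' | sed -n 4p;python3 tz.py
```

```text
contact_force: [0.1, -0.8, -5.4]
toolz [-0.0035 -0.0036 -1.    ] q [-0.479  0.072  1.82  -0.005  1.252  2.837] p [ 0.5502 -0.1733  0.1957]
contact_force: [0.7, -1.3, -4.4]
toolz [ 9.e-04  5.e-03 -1.e+00] q [-0.463  0.081  1.81   0.005  1.252  2.838] p [ 0.5577 -0.1641  0.1956]
```

```bash
python3 -m handwheel '[[[0,0,0,0,-6.39],[0,0,0,0,-6.39],[0,0,0,0,-6.39],[0,0,0,0,-6.39],[0,0,0,0,-6.39],[0,0,0,0,-6.39],[0,0,0,0,-6.39],[0,0,0,0,-6.39],[0,0,0,0,-6.39],[0,0,0,0,0],[0,0,0,0,0]]]' | sed -n 4p;python3 tz.py;python3 -c "
from h import *
go(.5076,-.190,.11,-41.5)"
```

```text
contact_force: [-0.7, -0.1, -4.7]
toolz [ 8.e-04  5.e-03 -1.e+00] q [-0.464  0.08   1.811  0.005  1.252  1.837] p [ 0.5572 -0.1648  0.1956]
 p [ 0.5572 -0.1648  0.1956] th -42.0 tool shift mm [-19.8  52.3  85.4] spin -0.5 F [-0.68 -0.15 -4.65] t 45.5
```

```bash
python3 -m handwheel '[[[0,-0.01,0.026,0,-0.5],[0,-0.01,0.026,0,0],[0,0,0,0.03,0],[0,0,0,0.03,0],[0,0,0,0.025,0],[0,0,0,0,0],[0,0,0,0,0]]]' | sed -n 4p;python3 -c "
from h import *
go(.5076,-.190,.0747,-41.5)"
```

```text
contact_force: [1.4, -1.0, -4.4]
 p [ 0.5068 -0.1892  0.1091] th -41.4 tool shift mm [ 1.4  0.2 34.3] spin 0.1 F [ 1.36 -1.   -4.37] t 46.1
```

```bash
python3 -m handwheel '[[[0,0.0013,0,0.015,0],[0,0,0,0.015,0],[0,0,0,0,0],[0,0,0,0,0]]]'|sed -n 2,4p
for k in 1; do python3 -m handwheel '[[[0,0,0,0.002,0],[0,0,0,0.002,0],[0,0,0,0,0]]]'|sed -n 2,4p; done
python3 -m handwheel '[[[0,0,0,0.001,0],[0,0,0,0.001,0],[0,0,0,0,0]]]'|sed -n 2,4p
python3 -m handwheel '[[[0,0,0,0.001,0],[0,0,0,0.001,0],[0,0,0,0,0]]]'|sed -n 2,4p
```

```text
eef_pos: [0.5098, -0.1908, 0.082]
tcp_rot: [0.936, -0.353, 0.0, -0.002]
contact_force: [-0.5, -0.1, -4.1]
eef_pos: [0.5097, -0.1908, 0.0775]
tcp_rot: [0.936, -0.353, 0.0, -0.002]
contact_force: [-0.8, 0.7, -5.1]
eef_pos: [0.509, -0.1904, 0.0744]
tcp_rot: [0.936, -0.353, -0.0, -0.003]
contact_force: [-0.5, -0.2, -4.2]
eef_pos: [0.5088, -0.1904, 0.0721]
tcp_rot: [0.936, -0.353, -0.001, -0.003]
contact_force: [-0.2, -0.4, -4.6]
```

```bash
python3 -m handwheel '[[[0,0,0,0.002,0],[0,0,0,0.001,0],[0,0,0,0,0]]]'|sed -n 2,4p
python3 -m handwheel '[[[0,0,0,0.001,0],[0,0,0,0.001,0],[0,0,0,0,0]]]'|sed -n 2,4p
python3 -m handwheel '[[[0,0,0,0.001,0],[0,0,0,0.0005,0],[0,0,0,0,0]]]'|sed -n 2,4p
python3 -m handwheel '[[[0.045,0,0,0,0],[0.045,0,0,0,0],[0.045,0,0,0,0],[0.045,0,0,0,0]]]' 40
python3 -c "
from h import *
go(.5143,-.196,.0665)"
```

```text
eef_pos: [0.5085, -0.1902, 0.0689]
tcp_rot: [0.936, -0.353, -0.001, -0.003]
contact_force: [-0.8, 0.2, -4.2]
eef_pos: [0.5086, -0.1902, 0.0675]
tcp_rot: [0.936, -0.353, -0.001, -0.003]
contact_force: [-3.2, 0.9, -1.9]
eef_pos: [0.5086, -0.1902, 0.0674]
tcp_rot: [0.936, -0.353, -0.002, -0.003]
contact_force: [-7.4, 3.6, 4.9]
time: 48.23
eef_pos: [0.5101, -0.1911, 0.0667]
tcp_rot: [0.936, -0.353, 0.001, -0.002]
contact_force: [0.1, -0.3, 0.0]
opening: 0.528
finger_force: 0.0
 p [ 0.5101 -0.1911  0.0667] th -41.3 tool shift mm [6.4 1.  0.2] spin None F [ 0.06 -0.25  0.04] t 48.2
```

```bash
python3 -m handwheel '[[[0.045,0.0064,0.001,0,0],[0.045,0,0,0,0],[0.045,0,0,0,0],[0,0,0,0,0],[0,0,0,0,0],[0,0,0,0,0],[0,0,0,0,0]]]' 50 | sed -n 2,6p
python3 -m handwheel '[[[0,0,0,0.001,0],[0,0,0,0.001,0],[0,0,0,0,0]]]'|sed -n 2,4p
python3 -m handwheel '[[[0,0,0,0.0005,0],[0,0,0,0,0]]]'|sed -n 2,4p
```

```text
eef_pos: [0.5133, -0.1952, 0.066]
tcp_rot: [0.936, -0.353, -0.0, -0.003]
contact_force: [-0.2, 0.9, 1.4]
opening: 0.175
finger_force: 51.1
eef_pos: [0.5134, -0.1952, 0.0659]
tcp_rot: [0.936, -0.353, -0.001, -0.003]
contact_force: [-4.0, 3.9, 10.4]
eef_pos: [0.5134, -0.1952, 0.0659]
tcp_rot: [0.936, -0.353, -0.001, -0.003]
contact_force: [-4.6, 4.0, 11.9]
```

```bash
c(){ python3 chk.py .0645 0.8; }
python3 -m handwheel '[[[0,0,0,0,-3],[0,0,0,0,-3],[0,0,0,0,0]]]' >/dev/null && c && python3 -m handwheel '[[[0,0,0,0,-3],[0,0,0,0,-3],[0,0,0,0,0]]]' >/dev/null && c && python3 -m handwheel '[[[0,0,0,0,-3],[0,0,0,0,-3],[0,0,0,0,0]]]' >/dev/null && c && python3 -m handwheel '[[[0,0,0,0,-3],[0,0,0,0,-3],[0,0,0,0,0]]]' >/dev/null && c && python3 -m handwheel '[[[0,0,0,0,-3],[0,0,0,0,-3],[0,0,0,0,0]]]' >/dev/null && c && python3 -m handwheel '[[[0,0,0,0,-3],[0,0,0,0,-3],[0,0,0,0,0]]]' >/dev/null && c && python3 -m handwheel '[[[0,0,0,0,-3],[0,0,0,0,-3],[0,0,0,0,0]]]' >/dev/null && c && python3 -m handwheel '[[[0,0,0,0,-3],[0,0,0,0,-3],[0,0,0,0,0]]]' >/dev/null && c && python3 -m handwheel '[[[0,0,0,0,-3],[0,0,0,0,-3],[0,0,0,0,0]]]' >/dev/null && c && python3 -m handwheel '[[[0,0,0,0,-3],[0,0,0,0,-3],[0,0,0,0,0]]]' >/dev/null && c && python3 -m handwheel '[[[0,0,0,0,-3],[0,0,0,0,-3],[0,0,0,0,0]]]' >/dev/null && c && python3 -m handwheel '[[[0,0,0,0,-3],[0,0,0,0,-3],[0,0,0,0,0]]]' >/dev/null && c && python3 -m handwheel '[[[0,0,0,0,-3],[0,0,0,0,-3],[0,0,0,0,0]]]' >/dev/null && c
python3 -c "
from h import *
go(.5143,-.196,.0565)"
```

```text
z 0.0659 F [-5.9  1.2 11. ] T [ 0.23  0.91 -0.04]
z 0.0659 F [-5.8  0.4 11.8] T [ 0.02  1.04 -0.17]
z 0.0659 F [-6.8  0.4 12.1] T [-0.03  1.25 -0.16]
z 0.0658 F [-6.8 -0.3 10.7] T [-0.02  1.05 -0.01]
z 0.064 F [-0.1 -0.1 -4.3] T [-0.   -0.02 -0.02]
 p [ 0.5128 -0.1961  0.064 ] th -11.2 tool shift mm [ 1.4 -0.4  7.5] spin None F [-0.08 -0.05 -4.25] t 50.5
```

```bash
c(){ python3 chk.py .04 1.5; }
python3 -m handwheel '[[[0,0.0007,0,0.002,0],[0,0,0,0.002,0],[0,0,0,0,0]]]' >/dev/null && c && python3 -m handwheel '[[[0,0,0,0.001,0],[0,0,0,0.001,0],[0,0,0,0,0]]]' >/dev/null && c && python3 -m handwheel '[[[0,0,0,0.001,0],[0,0,0,0.001,0],[0,0,0,0,0]]]' >/dev/null && c && python3 -m handwheel '[[[0,0,0,0.001,0],[0,0,0,0.001,0],[0,0,0,0,0]]]' >/dev/null && c
```

```text
z 0.0574 F [-0.2 -0.8 -5.3] T [-0.15  0.04  0.01]
z 0.0566 F [-0.2 -1.  -4.7] T [-0.12  0.14 -0.04]
z 0.0563 F [-4.1  2.4  3.9] T [ 0.31  0.86 -0.03]
z 0.0562 F [-8.3  4.5 11.9] T [ 0.62  1.59 -0.07]
```

```bash
python3 -m handwheel '[[[0.045,0,0,0,0],[0.045,0,0,0,0],[0.045,0,0,0,0],[0.045,0,0,0,0],[0.045,0,0,-0.04,0],[0.045,0,0,-0.04,0],[0.045,0,0,-0.04,0],[0.045,0,0,-0.04,0],[0.045,0,0,0,0],[0.045,0,0,0,0]]]' 40
python3 -c "
from h import *
from plant import viewer
im=viewer.read_camera('top')
for ce,st,(c,r) in cans('top',im): print(ce.round(1),st[4],at('top',*c,.052).round(4),at('top',*c,.084).round(4),round(r,1))
o=ortho('top',im,.63,.72,.0,.25,.152);m=cv2.inRange(cv2.cvtColor(o,cv2.COLOR_BGR2HSV),(5,150,120),(22,255,255))
k,l,st,ce=cv2.connectedComponentsWithStats(m);i=1+st[1:,4].argmax();ys,xs=np.where(l==i)
print(st[i],'c',.72-ce[i][1]/2000,.25-ce[i][0]/2000,cv2.minAreaRect(np.stack([xs,ys],1).astype(np.float32)))
o=ortho('top',im,.57,.66,-.36,-.15,.116)
cv2.imwrite('pics/p1.png',np.vstack([cv2.resize(ortho('top',im,.63,.72,.0,.25,.152),(500,180)),cv2.resize(im[150:290,80:480],(500,175))]))
print(proj('scene',[.5143,-.196,.084]))
go(.6755,.1178,.16,91)"
```

```text
time: 52.32
eef_pos: [0.5158, -0.1976, 0.2175]
tcp_rot: [0.995, -0.099, 0.004, -0.001]
contact_force: [-0.2, -0.1, -1.1]
opening: 0.529
finger_force: 0.0
[221.5  67.8] 1219 [0.8902 0.2066 0.052 ] [0.8781 0.201  0.084 ] 30.6
[150.2 206.4] 1064 [0.5698 0.3532 0.052 ] [0.5656 0.3441 0.084 ] 18.6
[106.7 208.1] 979 [0.5653 0.4531 0.052 ] [0.5612 0.4415 0.084 ] 18.5
[352.7 234.1] 1167 [ 0.5173 -0.0969  0.052 ] [ 0.5145 -0.095   0.084 ] 19.4
[ 214   74   97   22 1975] c 0.6776298734177215 0.11883873417721519 ((262.0, 84.5), (21.0, 96.0), 90.0)
[248.87332822 287.39849091]
 p [ 0.5144 -0.1967  0.2145] th -11.3 tool shift mm [  96.2 -339.7   56.2] spin 77.7 F [-0.19  0.38 -0.57] t 52.4
```

View pics/p1.png

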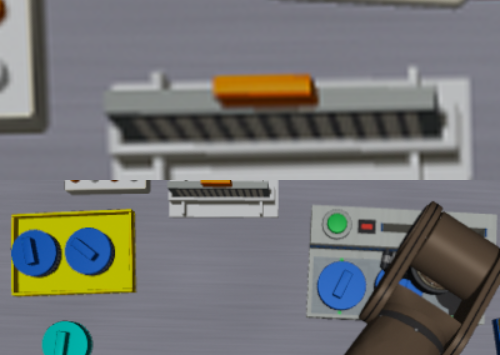

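```bash
python3 -c "
from h import *
chain((.6775,.1185,.18))"
```

```text
(0.6775, 0.1185, 0.18) [  98.  -340.9   36.2]
```

```bash
python3 -m handwheel '[[[0.045,0.0098,-0.0341,0.0035,0],[0.045,0.0098,-0.0341,0.0035,0],[0.045,0.0098,-0.0341,0.0035,0],[0.045,0.0098,-0.0341,0.0035,0],[0.045,0.0098,-0.0341,0.0035,0],[0.045,0.0098,-0.0341,0.0035,0],[0.045,0.0098,-0.0341,0.0035,0],[0.045,0.0098,-0.0341,0.0035,0],[0.045,0.0098,-0.0341,0.0035,0],[0.045,0.0098,-0.0341,0.0035,0],[0.045,0,0,0,-6.8],[0.045,0,0,0,-6.8]]]' | sed -n 2p
python3 -m handwheel '[[[0.045,0,0,0,-6.8],[0.045,0,0,0,-6.8],[0.045,0,0,0,-6.8],[0.045,0,0,0,-6.8],[0.045,0,0,0,-6.8],[0.045,0,0,0,-6.8],[0.045,0,0,0,-6.8],[0.045,0,0,0,-6.8],[0.045,0,0,0,-6.8],[0.045,0,0,0,-6.8],[0.045,0,0,0,-6.8],[0.045,0,0,0,-6.8]]]' | sed -n 2p
python3 -m handwheel '[[[0.045,0,0,0,-7.1],[0.045,0,0,0,0],[0.045,0,0,0,0]]]' | sed -n 2,3p
python3 tz.py; python3 -c "
from h import *
im=viewer.read_camera('scene')
print(cans('scene',im)[:0])
go(.6775,.1185,.087,91)"
```

```text
eef_pos: [0.6754, 0.1213, 0.1756]
eef_pos: [0.6753, 0.119, 0.1766]
eef_pos: [0.6756, 0.119, 0.1775]
tcp_rot: [0.702, 0.712, 0.001, -0.003]
toolz [-0.0029  0.0051 -1.    ] q [0.024 0.324 1.561 0.005 1.26  0.009] p [0.6756 0.119  0.1775]
[]
 p [0.6759 0.119  0.1781] th 90.8 tool shift mm [-1.   1.8 91.1] spin -0.2 F [ 0.05  0.32 -0.17] t 54.7
```

```bash
python3 -m handwheel '[[[0.045,0,0.0015,0.03,0],[0.045,0,0,0.03,0],[0.045,0,0,0.015,0],[0.045,0,0,0.01,0],[0.045,0,0,0,0],[0.045,0,0,0,0]]]' | sed -n 2,4p
python3 -m handwheel '[[[0.045,0,0,0.003,0],[0.045,0,0,0,0]]]' | sed -n 2,4p
python3 -m handwheel '[[[0,0,0,0,0],[0,0,0,0,0],[0,0,0,0,0],[0,0,0,0,0],[0,0,0,0,0],[0,0,0,0,0]]]' 60
```

```text
eef_pos: [0.6785, 0.1195, 0.0953]
tcp_rot: [0.701, 0.713, 0.002, -0.001]
contact_force: [0.2, 0.1, 0.9]
eef_pos: [0.6795, 0.1196, 0.094]
tcp_rot: [0.701, 0.713, 0.003, -0.0]
contact_force: [0.2, 1.2, -0.4]
time: 55.83
eef_pos: [0.6789, 0.1196, 0.0932]
tcp_rot: [0.701, 0.713, 0.003, -0.001]
contact_force: [-0.3, -0.8, 4.4]
opening: 0.104
finger_force: 61.3
```

```bash
python3 -m handwheel '[[[0,0,0,-0.005,0],[0,0,0,-0.01,0],[0,0,0,-0.015,0],[0,0,0,-0.015,0],[0,0,0,-0.02,0],[0,0,0,-0.025,0],[0,0,0,-0.025,0],[0,0,0,-0.025,0],[0,0,0,0,0],[0,0,0,0,0],[0,0,0,0,0]]]'
python3 tz.py; python3 -c "
from h import *
go(.6105,-.247,.22,88.5)"
```

```text
time: 56.75
eef_pos: [0.6775, 0.1188, 0.2312]
tcp_rot: [0.701, 0.713, 0.002, -0.002]
contact_force: [-0.5, -0.1, -2.9]
opening: 0.099
finger_force: 60.4
toolz [-6.e-04  5.e-03 -1.e+00] q [0.024 0.29  1.505 0.005 1.348 0.006] p [0.6775 0.1188 0.2312]
 p [0.6775 0.1188 0.2312] th 91.0 tool shift mm [-364.6  -73.3    9.4] spin 2.5 F [-0.55 -0.11 -2.89] t 56.8
```

```bash
python3 -m handwheel '[[[0,-0.0365,-0.0073,-0.01,0],[0,-0.0365,-0.0073,-0.01,0],[0,-0.0365,-0.0073,0,0],[0,-0.0365,-0.0073,0,0],[0,-0.0365,-0.0073,0,0],[0,-0.0365,-0.0073,0,0],[0,-0.0365,-0.0073,0,0],[0,-0.0365,-0.0073,0,0],[0,-0.0365,-0.0073,0,0],[0,-0.036,-0.0073,0,2.5],[0,0,0,0,0],[0,0,0,0,0]]]'
python3 tz.py; python3 -c "
from h import *
go(.6105,-.247,.215,88.5)
im=viewer.read_camera('scene');cv2.imwrite('pics/s9.png',cv2.resize(im[230:380,140:340],(800,600),interpolation=2))"
```

```text
time: 57.75
eef_pos: [0.6097, -0.2485, 0.2468]
tcp_rot: [0.718, 0.696, 0.002, -0.004]
contact_force: [-0.5, -0.0, -1.9]
opening: 0.099
finger_force: 60.4
toolz [-0.0036  0.0083 -1.    ] q [-0.543  0.22   1.56   0.005  1.369 -0.514] p [ 0.6097 -0.2485  0.2468]
 p [ 0.6097 -0.2485  0.2468] th 88.3 tool shift mm [ 1.3  0.9 31.8] spin -0.2 F [-0.45 -0.01 -1.88] t 57.8
```

View pics/s9.png

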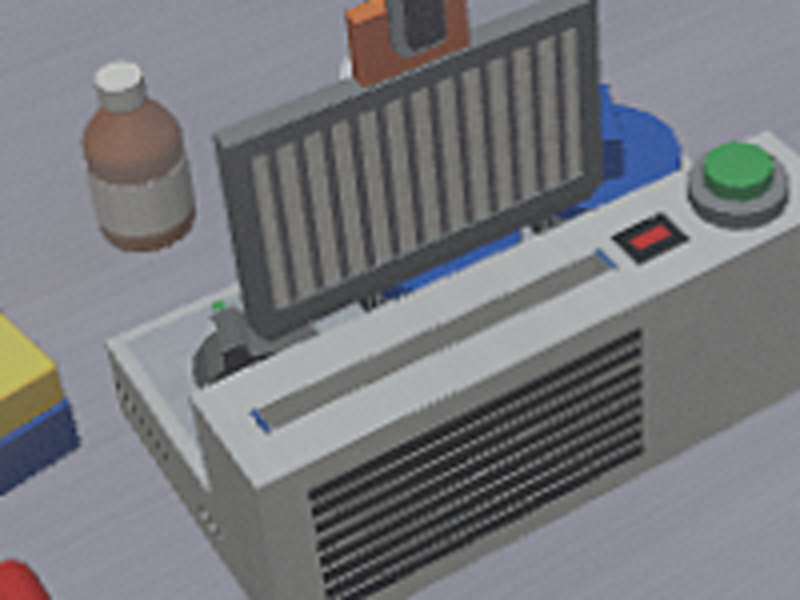

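```bash
python3 -m handwheel '[[[0,0.001,0.001,0.015,-0.2],[0,0,0,0.015,0],[0,0,0,0.01,0],[0,0,0,0,0],[0,0,0,0,0]]]'|sed -n 2,4p
python3 -m handwheel '[[[0,0,0,0.003,0],[0,0,0,0.003,0],[0,0,0,0,0]]]'|sed -n 2,4p
python3 -m handwheel '[[[0,0,0,0.002,0],[0,0,0,0.002,0],[0,0,0,0,0]]]'|sed -n 2,4p
python3 -m handwheel '[[[0,0,0,0.002,0],[0,0,0,0.002,0],[0,0,0,0,0]]]'|sed -n 2,4p
```

```text
eef_pos: [0.6121, -0.2444, 0.2087]
tcp_rot: [0.715, 0.7, 0.002, -0.003]
contact_force: [0.5, 0.4, -1.3]
eef_pos: [0.6127, -0.2457, 0.2044]
tcp_rot: [0.715, 0.699, 0.002, -0.001]
contact_force: [-0.3, 0.8, -1.5]
eef_pos: [0.6124, -0.2458, 0.2]
tcp_rot: [0.715, 0.699, 0.002, -0.002]
contact_force: [-0.1, -0.2, -2.0]
eef_pos: [0.6121, -0.2458, 0.1957]
tcp_rot: [0.715, 0.699, 0.002, -0.002]
contact_force: [-0.9, -0.9, -2.3]
```

```bash
python3 -m handwheel '[[[0,-0.0008,-0.001,0.002,0],[0,0,0,0.002,0],[0,0,0,0,0]]]'|sed -n 2,4p
python3 -m handwheel '[[[0,0,0,0.003,0],[0,0,0,0.003,0],[0,0,0,0,0]]]'|sed -n 2,4p
python3 -m handwheel '[[[0,0,0,0.003,0],[0,0,0,0.003,0],[0,0,0,0,0]]]'|sed -n 2,4p
```

```text
eef_pos: [0.6111, -0.2466, 0.1917]
tcp_rot: [0.715, 0.699, 0.002, -0.002]
contact_force: [-1.1, -0.6, -2.4]
eef_pos: [0.611, -0.2463, 0.1851]
tcp_rot: [0.715, 0.699, 0.002, -0.002]
contact_force: [-2.0, -1.2, -2.4]
eef_pos: [0.6111, -0.2463, 0.1792]
tcp_rot: [0.715, 0.699, 0.002, -0.002]
contact_force: [-2.3, -0.2, -3.3]
```

```bash
python3 -m handwheel '[[[0,0,-0.0004,0.005,0],[0,0,0,0.005,0],[0,0,0,0.005,0],[0,0,0,0,0]]]'|sed -n 2,4p
python3 -m handwheel '[[[0,0,0,0.005,0],[0,0,0,0.005,0],[0,0,0,0.005,0],[0,0,0,0,0]]]'|sed -n 2,4p
python3 -m handwheel '[[[0,0,0,0.005,0],[0,0,0,0.005,0],[0,0,0,0.005,0],[0,0,0,0,0]]]'|sed -n 2,4p
```

```text
eef_pos: [0.6108, -0.246, 0.1633]
tcp_rot: [0.715, 0.699, 0.002, -0.002]
contact_force: [-1.6, 0.0, -2.6]
eef_pos: [0.6108, -0.246, 0.1485]
tcp_rot: [0.715, 0.699, 0.002, -0.002]
contact_force: [-2.6, -0.9, -2.8]
eef_pos: [0.6107, -0.246, 0.1336]
tcp_rot: [0.715, 0.699, 0.002, -0.002]
contact_force: [-3.6, -0.4, -3.2]
```

Home expected at ≈0.0912.

```bash
python3 -m handwheel '[[[0,0,-0.0004,0.005,0],[0,0,0,0.005,0],[0,0,0,0.005,0],[0,0,0,0,0]]]'|sed -n 2,4p
python3 -m handwheel '[[[0,0,-0.0003,0.005,0],[0,0,0,0.005,0],[0,0,0,0.005,0],[0,0,0,0,0]]]'|sed -n 2,4p
python3 -m handwheel '[[[0,0,0,0.003,0],[0,0,0,0.003,0],[0,0,0,0.002,0],[0,0,0,0,0]]]'|sed -n 2,4p
python3 -m handwheel '[[[0,0,0,0.002,0],[0,0,0,0.002,0],[0,0,0,0,0]]]'|sed -n 2,4p
```

```text
eef_pos: [0.6105, -0.2459, 0.1188]
tcp_rot: [0.715, 0.699, 0.002, -0.002]
contact_force: [-2.8, -1.5, -4.3]
eef_pos: [0.6104, -0.2459, 0.1041]
tcp_rot: [0.715, 0.699, 0.002, -0.002]
contact_force: [-2.8, -0.6, -3.7]
eef_pos: [0.6104, -0.246, 0.0972]
tcp_rot: [0.715, 0.699, 0.002, -0.002]
contact_force: [-4.4, -0.6, -0.4]
eef_pos: [0.6104, -0.2461, 0.0934]
tcp_rot: [0.715, 0.699, 0.002, -0.002]
contact_force: [-6.2, -0.7, 0.1]
```

```bash
python3 -m handwheel '[[[0,0,-0.0005,0.001,0],[0,0,0,0.001,0],[0,0,0,0,0]]]'|sed -n 2,4p
python3 -m handwheel '[[[0,0,0,0.001,0],[0,0,0,0.001,0],[0,0,0,0,0]]]'|sed -n 2,4p
python3 -m handwheel '[[[0,0,0,0.001,0],[0,0,0,0,0]]]'|sed -n 2,4p
```

```text
eef_pos: [0.6104, -0.2461, 0.0914]
tcp_rot: [0.715, 0.699, 0.002, -0.001]
contact_force: [-3.3, -0.1, -0.3]
eef_pos: [0.6104, -0.2462, 0.0913]
tcp_rot: [0.715, 0.699, 0.002, -0.001]
contact_force: [-7.0, 0.2, 6.3]
eef_pos: [0.6104, -0.2462, 0.0912]
tcp_rot: [0.715, 0.699, 0.002, -0.001]
contact_force: [-7.8, 1.8, 9.3]
```

```bash
python3 -m handwheel '[[[0.03,0,0,0,0],[0.03,0,0,0,0],[0.03,0,0,0,0],[0.03,0,0,-0.01,0],[0.03,0,0,-0.02,0],[0.03,0,0,-0.04,0],[0.03,0,0,-0.03,0],[0,0,0,0,0],[0,0,0,0,0]]]' 40 |sed -n 2,5p
python3 -c "
from h import *
go(.611,-.083,.13)"
```

```text
eef_pos: [0.6122, -0.2475, 0.1927]
tcp_rot: [0.715, 0.699, 0.003, 0.003]
contact_force: [-0.0, 0.6, -0.5]
opening: 0.079
 p [ 0.6122 -0.2475  0.1927] th 88.7 tool shift mm [164.3  -5.5  62.9] spin None F [-0.04  0.57 -0.5 ] t 63.4
```

```bash
python3 -m handwheel '[[[0,0.0329,-0.001,0,0],[0,0.0329,-0.001,0,0],[0,0.0329,-0.001,0,0],[0,0.0329,-0.001,0,0],[0,0.0329,-0.001,0,0],[0,0,0,0.03,0],[0,0,0,0.03,0],[0,0,0,0,0],[0,0,0,0,0]]]' 40 |sed -n 2,5p
python3 -c "
from h import *
go(.611,-.083,.102)
im=viewer.read_camera('top')
for ce,st,(c,r) in cans('top',im): print(ce.round(1),st[4],at('top',*c,.084).round(4),round(r,1))
im=viewer.read_camera('scene');cv2.imwrite('pics/s10.png',cv2.resize(im[170:370,150:490],(800,470),interpolation=2))"
```

```text
eef_pos: [0.6066, -0.0807, 0.1259]
tcp_rot: [0.715, 0.699, 0.001, -0.005]
contact_force: [-0.2, 0.3, -0.0]
opening: -0.001
 p [ 0.6066 -0.0807  0.1259] th 88.7 tool shift mm [-2.4  4.6 23.8] spin None F [-0.23  0.28 -0.01] t 64.1
[221.5  67.8] 1218 [0.8781 0.201  0.084 ] 30.6
[150.2 206.4] 1064 [0.5656 0.3441 0.084 ] 18.6
[106.7 208.1] 980 [0.5612 0.4415 0.084 ] 18.5
[398.9 234.8] 1161 [ 0.5153 -0.194   0.084 ] 19.3
```

View pics/s10.png

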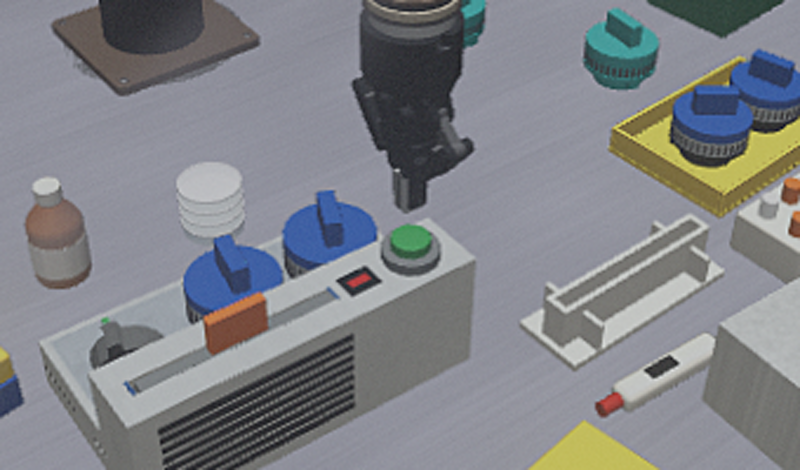

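```bash
python3 -m handwheel '[[[0,-0.001,0.004,0,0],[0,0,0,0.01,0],[0,0,0,0.008,0],[0,0,0,0,0],[0,0,0,0,0]]]'|sed -n 2,4p
python3 -m handwheel '[[[0,0,0,0.003,0],[0,0,0,0.002,0],[0,0,0,0,0]]]'|sed -n 2,4p
python3 -m handwheel '[[[0,0,0,0.002,0],[0,0,0,0.002,0],[0,0,0,0,0]]]'|sed -n 2,4p
python3 -m handwheel '[[[0,0,0,0.002,0],[0,0,0,0,0]]]'|sed -n 2,4p
```

```text
eef_pos: [0.612, -0.0825, 0.11]
tcp_rot: [0.715, 0.699, 0.002, -0.002]
contact_force: [-0.3, -0.6, -0.0]
eef_pos: [0.6125, -0.0825, 0.1056]
tcp_rot: [0.715, 0.699, 0.002, -0.002]
contact_force: [0.1, 0.2, -0.2]
eef_pos: [0.6125, -0.0825, 0.1016]
tcp_rot: [0.715, 0.699, 0.002, -0.002]
contact_force: [-0.4, -0.7, 0.5]
eef_pos: [0.6129, -0.0825, 0.1002]
tcp_rot: [0.715, 0.699, 0.002, -0.001]
contact_force: [-0.2, 0.1, 2.3]
```

```bash
python3 -m handwheel '[[[0,0,0,0.002,0],[0,0,0,0.001,0],[0,0,0,0,0]]]'|sed -n 2,4p
python3 -m handwheel '[[[0,0,0,0.001,0],[0,0,0,0.001,0],[0,0,0,0,0]]]'|sed -n 2,4p
python3 -m handwheel '[[[0,0,0,0.001,0],[0,0,0,0.001,0],[0,0,0,0,0]]]'|sed -n 2,4p
python3 -m handwheel '[[[0,0,0,0.001,0],[0,0,0,0,0],[0,0,0,0,0]]]'|sed -n 2,4p
```

```text
eef_pos: [0.6131, -0.0826, 0.0975]
tcp_rot: [0.715, 0.699, 0.002, -0.001]
contact_force: [-1.0, 0.1, 3.1]
eef_pos: [0.6131, -0.0826, 0.0955]
tcp_rot: [0.715, 0.699, 0.002, -0.001]
contact_force: [-0.8, 0.0, 4.0]
eef_pos: [0.6131, -0.0826, 0.0948]
tcp_rot: [0.715, 0.699, 0.002, -0.001]
contact_force: [-2.4, 1.3, 9.6]
eef_pos: [0.6132, -0.0826, 0.0948]
tcp_rot: [0.715, 0.699, 0.002, -0.001]
contact_force: [-4.3, 1.6, 12.0]
```

Bottomed out at 0.0948 with force rising to 12 N: fully down. Release and hand in.

```bash
python3 -m handwheel '[[[0,0,0,-0.01,0],[0,0,0,-0.03,0],[0,0,0,-0.04,0],[0,0,0,-0.02,0],[0,0,0,0,0],[0,0,0,0,0],[0,0,0,0,0]]]'|sed -n 1,4p
python3 -c "
from h import *
from plant import sign_off
im=viewer.read_camera('top')
for ce,st,(c,r) in cans('top',im): print(ce.round(1),st[4])
print(sign_off())"
```

```text
time: 66.9
eef_pos: [0.6117, -0.0827, 0.1901]
tcp_rot: [0.715, 0.699, 0.001, -0.003]
contact_force: [0.2, 0.7, -0.7]
[221.5  67.8] 1219
[150.2 206.4] 1064
[106.7 208.1] 979
[398.9 234.8] 1161
the job is handed in; nothing more can be done
None
```

The job is handed in at 67 s of robot time: both packed canisters are fully home (seat3, then seat2), both empties stand in the tray, the prefilter panel is fully in the slot, and the start button was pressed to its stop last.

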